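Run a compression nut round a bent pipe and up to its valve

TASK

The bent pipe is already pushed into the valve, but its compression nut was left lying on the bench. Pick up the nut that fits this pipe (the smaller of the two), slip it mouth first over the pipe's open end, and run it round the bend, turning it with the pipe and feeling your way so that it never binds or is forced sideways; then push it gently on, driving the white grab ring ahead of it into the valve, until the nut's mouth meets the valve's thread, square and ready to be screwed up. Let go of it there, and leave the other nut, the tee and the spare valve where they are.

Things in the scene. Friction and masses are not known exactly. Their poses are not given: they have to be found in the camera images.
- nut: The nut to fit: grey plastic, 12 flats, 54 mm across, 30 mm long, about 60 g, lying on a flat. Origin: on its axis, half way, 27 mm above the bench; x along the bore to the open mouth, z up as it lies. Inside: snug 27.5 mm bore from x = -15 (back) to -5 mm, a bevel to a flat shoulder at -2.7, then a 40 mm wide skirt to the mouth at +15. Take it across two flats.
- nut_mouth (a point): Centre of the nut's open mouth, on its axis, 15 mm from the nut's origin; same axes as the nut.
- manifold: Fixed: ball valve on a steel bracket and a level bent pipe, 25 mm outside, axis 105 mm above the bench. Origin: on the bench below the point thread; z up. Seen in this frame the pipe goes from its open end along +x, round a 90 deg bend to the left, then along +y to the thread. Valve and bracket lie at y 0 to 165 mm; its handle, at y = 78, tops out 52 mm above the pipe's axis.
- bent_pipe: The bent pipe itself, part of the manifold. Origin: on its axis at the point thread; same axes as the manifold. It is held only by the seal in the valve's mouth, so it must not be levered: keep the push on it well below 15 N.
- pipe_end (a point): Centre of the pipe's open end, at (-155, -180) mm in the manifold's frame, rim bevelled to 21 mm diameter. Same axes as the manifold: +x points into the pipe.
- bend_start (a point): Point on the pipe's axis, 45 mm in from the open end, where the bend begins: (-110, -180) mm in the manifold's frame. The straight before it is true.
- bend_end (a point): Point on the pipe's axis where the bend ends, 70 mm before the thread: (0, -70) mm in the manifold's frame. The straight after it is true. The bend was drawn as an arc of 110 mm radius about (-110, -70), but was formed by hand: between its ends it strays smoothly up to 6 mm, level, from that arc (leaving and joining it in line); which way must be felt or seen.
- thread (a point): Centre of the front face of the valve's thread (46 mm diameter): the stop for the nut's mouth. Same axes as the manifold: +y points along the pipe into the valve. With the nut home its mouth's centre lies here.
- grab_ring (a joint): White split ring, 36 mm diameter, 20 mm long, on the last straight: how far (m) it still stands out from home; 0 is fully in, as the home nut leaves it; 0.006 to 0.012 at the start. Its back end is 18 mm plus this in front of the thread. It slides stiffly, with about 5 N of drag, pushed by the shoulder in the nut.
- wide_nut: Bystander: a like nut for 40 mm pipe, 68 mm across flats, 38 mm long, bore 43 mm, lying on a flat. Origin: on its axis half way along, 34 mm above the bench.
- tee: Bystander: a grey pipe tee, 104 mm long with a 52 mm branch, 40 mm thick, lying on the bench. Origin: on the bench under the crossing of its axes.
- spare_valve: Bystander: a loose grey ball valve, 110 mm long, 76 mm high, with an orange handle on top. Origin: on the bench under its middle.

How it is judged:
By the outcome, as a careful person would: the job done as asked, in the order asked, and still so for the second after the job is handed in, with the robot touching nothing.
It also fails if it takes over 72 s, if anything falls off the work surface, if the arm or the gripper's body presses on something with over 40 N, if the wrist force passes 120 N, or if a joint passes its speed limit or range.

ROBOT

A 6-joint arm with a two-finger parallel gripper is mounted at the origin on the work surface. World frame = base frame: x ahead of the robot, y to its left, z up, the work surface at z = 0. Lengths are in m, angles in rad, forces in N, time in s.
With the tool pointing down it reaches from about 0.35 to 0.875 m from the base axis. Payload 4.2 kg.
Tool frame: the origin (TCP) lies on the centre line of the jaws, within the pads' length; the fingertips stand 22 mm ahead of it and the grasp point (between the pads) lies 3 mm ahead of it; z points along the fingers, y is the line along which they close (so a half turn about z gives the same grasp; the last joint's range is limited). The gripper opens to 87 mm and grips with 3 to 60 N. Pads are 19 mm wide; open, the fingers measure 117 mm over their backs; the gripper's body (75 mm by 190 mm) begins 51 mm behind the grasp point.
Start: joints at [1.527, 0.385, 0.008, 0, -1.194, -0.259], TCP at [0.186, 0.597, 0.245] pointing down, gripper open.
Joint ranges: [-3.14, 3.14], [-1.21, 2.06], [-1.07, 1.41], [-3.16, 2.05], [-2.99, -0.16], [-3.1, 3.1]. Speed limits (rad/s): [2.79, 2.79, 3.14, 3.14, 3.14, 3.14].

INTERFACE

Orientations are given as a rotation vector (axis times angle).
In Python, from bench import env gives the robot as it stands.
- The arm moves only by the tool carry_out, never from a script. Its argument "deltas" is a list of rows, each an object of numbers: "tx", "ty", "tz": the shift along the tool's x, y, z in m; "ax", "ay", "az": the turn, a rotation vector about the tool's x, y, z in degrees; "claw": the gripper's target within -1 to 1 (shut at 1, half-way at 0, fully open at -1). In form: [{"tx": .., "ty": .., "tz": .., "ax": .., "ay": .., "az": .., "claw": ..}, ...]. A call has 1 to 20 rows; each row is the pose to reach, as a shift and turn from the pose commanded when the call began, along the tool's axes at that moment; what a row does not reach only later rows make up. A row lasts 1/10 s, in which the tool goes at most 50 mm and 8.59 degrees, less where a joint would pass 70% of its speed; a pose out of reach is approached as far as the arm can. A call with a gripper value outside its range is refused whole. The fingers move at their own pace and stop on an object; "grip_force" is the grip in N (left out, the last holds). Time passes only in rows, so rows that repeat a pose let the fingers close. It gives the time, the measured TCP pose, the force, the opening and the grip force at its end, in the units of the state.
- env.read_state(): the state, without advancing time (a new reading comes with each control period).
- env.camera(name): name is "side" or "top" or "wrist"; returns the picture (480x640x3 uint8, blue, green, red); there is no depth.
- env.calibration(name): a dict with "vfov" (degrees; the focal length in pixels is half the picture's height over the tangent of half this angle, whatever the lens; pixels are square), "cx", "cy" (the principal point, pixels), "D" ([k1, k2, p1, p2, k3] as OpenCV has them; the pictures are not rectified), "extrinsics" (4x4, takes a point from camera to world coordinates). Camera axes: x right, y up, looking along -z (the intrinsics and any distortion apply to the point x, -y, -z); pixel columns grow to the right and rows downward; lengths in m; the calibration is good to about 2 mm. A picture is of the moment at which its call begins: read the wrist's pose just before it. calibration takes no time and is no camera call; for the wrist camera it gives the pose at the moment of the call.
- env.close_job(): hands the job in; it is judged then, once.
Trained networks look in the newest picture that a camera, given by its name, has taken for a name from the list of things; names that differ only in an ending like _2 or _b are one class to them, and where a whole thing is asked for, a point or a joint stands for the part that bears it (a point fixed in the world has none). Each returns a list of dicts, best first, with "score" (0 to 1); they miss things now and then, are a little off and sometimes report something else, mostly with a low value. They report only what shows in the picture. A call takes as long as a camera call.
- env.recognise(target, camera): "extent" ([left, top, width, height] in pixels, round what is visible of it).
- env.trace(target, camera): "region" (480x640 bool, what is visible of it) and "extent" ([left, top, width, height] in pixels, round what is visible of it).
- env.pinpoint(target, camera): "at" ([row, column] in pixels: a listed point, or the origin of a listed thing).
The state is a dict: "clock": time; "q": joint angles; "joint_vel": joint speeds; "tau": joint torques, N m; "tool_pos": TCP position; "ee_rot": TCP orientation; "wrist_force": force on the tool from outside, world axes, zero at the start; "moment": the same for the moment, N m; "gripper_width": finger opening in m; "grasp_force": force on a finger pad.
Only numpy, scipy, OpenCV 4.12 (cv2) and the standard library are available. Lean on these libraries where they do the work, as an engineer would, in place of code of your own. Each camera call takes 0.05 s, during which the arm holds its last target. There are 200 camera calls.

## Working session

There is one attempt and no reset: what is moved stays moved. The work goes in short steps, Python scripts to look and compute and a tool call to move; the robot and the scene stay as the last step left them, time stands still between calls to the robot, and variables do not carry over. Pictures are saved under pics/ and viewed, at most 10 in all, crops included, and the job is handed in when it is done.

Besides the shell and the picture viewer there is one more tool, called after "Request:" by a JSON object that holds its "op" and its "data", one argument or row to a line. carry_out: Moves the arm, as the interface text tells. Its arguments: {"type":"object","properties":{"deltas":{"type":"array","items":{"type":"object","properties":{"tx":{"type":"number"},"ty":{"type":"number"},"tz":{"type":"number"},"ax":{"type":"number"},"ay":{"type":"number"},"az":{"type":"number"},"claw":{"type":"number"}}}},"grip_force":{"type":"number"}},"required":["deltas"]}

```bash
ls; mkdir -p pics; python3 - <<'E'
from bench import env
import cv2,numpy as np
s=env.read_state(); print({k:np.round(v,4).tolist() for k,v in s.items()})
ims=[]
for c in ["side","top"]:
    im=env.camera(c); cv2.imwrite(f"pics/{c}0.png",im)
    k=env.calibration(c); print(c,k["vfov"],k["cx"],k["cy"],k["D"],np.round(k["extrinsics"],4).tolist())
    for t in ["nut","wide_nut","manifold","pipe_end","bend_start","bend_end","thread","nut_mouth","tee","spare_valve"]:
        r=env.pinpoint(t,c); print(t,[(np.round(x["at"],1).tolist(),round(x["score"],2)) for x in r[:2]])
E
```

```text
pics
{'clock': 0.0, 'q': [1.5266, 0.3856, 0.0066, -0.0005, -1.194, -0.2586], 'joint_vel': [0.0001, 0.0007, -0.0, 0.0006, 0.0011, -0.0015], 'tau': [0.0004, -39.0673, 18.7404, 4.2197, 0.011, -0.0002], 'tool_pos': [0.1862, 0.596, 0.2435], 'ee_rot': [3.1035, -0.4737, -0.0004], 'wrist_force': [0.8781, 0.0953, -0.2282], 'moment': [-0.0139, 0.0047, -0.0286], 'grasp_force': 0.0, 'gripper_width': 0.087}
side 43.28863798636416 317.333325189083 251.20404821819875 [-0.15365144  0.          0.          0.          0.        ] [[0.936, 0.2654, -0.2314, 0.2143], [-0.3519, 0.6809, -0.6423, -1.0014], [-0.0129, 0.6826, 0.7307, 1.2726], [0.0, 0.0, 0.0, 1.0]]
nut [([393.8, 336.2], 0.83)]
wide_nut [([209.8, 319.4], 0.71), ([215.4, 245.8], 0.55)]
manifold [([235.1, 319.9], 0.83), ([214.2, 242.3], 0.47)]
pipe_end [([272.6, 295.3], 0.98)]
bend_start [([263.8, 310.9], 0.84)]
bend_end [([226.8, 327.0], 0.66)]
thread [([208.8, 319.6], 0.9)]
nut_mouth [([392.1, 336.8], 0.64)]
tee [([324.6, 404.0], 0.63), ([392.9, 335.9], 0.38)]
spare_valve [([186.1, 279.3], 0.88), ([236.2, 319.5], 0.65)]
top 49.382274611842575 310.5814347816548 237.33712162950548 [-0.15664242  0.          0.          0.          0.        ] [[0.0029, 0.9896, -0.1441, 0.43], [-0.9999, 0.0006, -0.016, 0.0229], [-0.0158, 0.1442, 0.9894, 1.2589], [0.0, 0.0, 0.0, 1.0]]
nut [([289.4, 479.7], 0.79), ([216.6, 256.2], 0.53)]
wide_nut []
manifold [([219.8, 258.0], 0.87)]
pipe_end [([278.6, 337.1], 0.88), ([215.0, 253.7], 0.73)]
bend_start [([260.2, 342.1], 0.68)]
bend_end [([213.7, 285.2], 0.94), ([300.5, 200.8], 0.66)]
thread [([214.2, 254.5], 0.88)]
nut_mouth [([286.7, 471.5], 0.82)]
tee [([188.1, 411.3], 0.81)]
spare_valve [([242.6, 152.7], 0.88)]
```

View pics/top0.png

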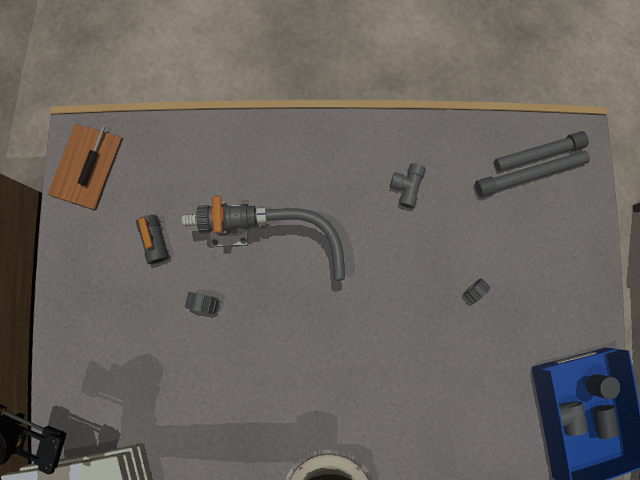

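View pics/side0.png

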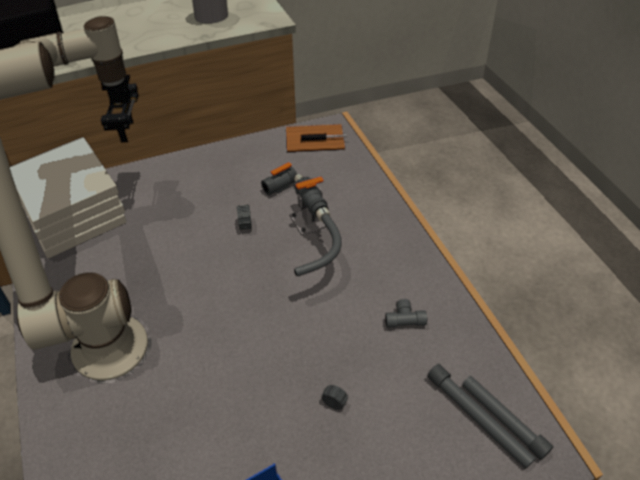

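The top view shows the target (smaller) nut at about col 476, row 291. The wide nut is at (203,303), the pipe's open end at (338,280) and the thread at about (254,215).

```bash
cat > h.py <<'E'
from bench import env
import cv2,numpy as np
from scipy.spatial.transform import Rotation as Ro
def K(c):
    k=env.calibration(c); f=240/np.tan(np.radians(k["vfov"]/2))
    return np.array([[f,0,k["cx"]],[0,f,k["cy"]],[0,0,1]]),np.array(k["D"],float),np.array(k["extrinsics"])
def rays(k,uv):  # uv = (col,row)
    Km,D,E=k; p=cv2.undistortPoints(np.array(uv,float).reshape(-1,1,2),Km,D).reshape(-1,2)
    d=np.c_[p[:,0],-p[:,1],-np.ones(len(p))]@E[:3,:3].T
    return E[:3,3],d
def plane(k,uv,z):
    o,d=rays(k,uv); return o+d*((z-o[2])/d[:,2])[:,None]
def proj(k,P):
    Km,D,E=k; q=(np.atleast_2d(P)-E[:3,3])@E[:3,:3]; q=q*[1,-1,-1]
    return cv2.projectPoints(q,np.zeros(3),np.zeros(3),Km,D)[0].reshape(-1,2)
def tool():
    s=env.read_state(); return np.array(s["tool_pos"]),Ro.from_rotvec(s["ee_rot"]),s
E
python3 - <<'E'
from h import *
kt,ks,kw=K("top"),K("side"),K("wrist")
rc=lambda a:(a[1],a[0])
T={"pipe_end":((278.6,337.1),(272.6,295.3),.105),"bend_start":((260.2,342.1),(263.8,310.9),.105),"bend_end":((213.7,285.2),(226.8,327),.105),"thread":((214.2,254.5),(208.8,319.6),.105),
"nut":((289.4,479.7),(393.8,336.2),.027),"mouth":((286.7,471.5),(392.1,336.8),.027)}
for n,(a,b,z) in T.items(): print(n,plane(kt,[rc(a)],z).round(4),plane(ks,[rc(b)],z).round(4))
p,R,s=tool(); print("cam in tool",R.inv().apply(kw[2][:3,3]-p).round(4),(R.as_matrix().T@kw[2][:3,:3]).round(3),kw[0],kw[1])
E
```

```text
pipe_end [[ 0.506  -0.0173  0.105 ]] [[ 0.5052 -0.0246  0.105 ]]
bend_start [[ 0.5469 -0.0285  0.105 ]] [[ 0.5529 -0.0107  0.105 ]]
bend_end [[0.6519 0.0989 0.105 ]] [[0.6412 0.1013 0.105 ]]
thread [[0.6508 0.1684 0.105 ]] [[0.6479 0.1765 0.105 ]]
nut [[ 0.4844 -0.3605  0.027 ]] [[ 0.49   -0.3471  0.027 ]]
mouth [[ 0.491  -0.3407  0.027 ]] [[ 0.493  -0.3434  0.027 ]]
cam in tool [ 0.0758 -0.0002 -0.139 ] [[ 0.001  0.962  0.273]
 [ 1.    -0.    -0.001]
 [-0.001  0.273 -0.962]] [[399.45577978   0.         318.04202997]
 [  0.         399.45577978 240.34496753]
 [  0.           0.           1.        ]] [-0.09098667  0.          0.          0.          0.        ]
```

Request:
{"op": "carry_out", "data": {
  "deltas": [
    {"tx": 0.428, "ty": 0.417, "tz": -0.036, "claw": -1},
    {"tx": 0.428, "ty": 0.417, "tz": -0.036},
    {"tx": 0.428, "ty": 0.417, "tz": -0.036},
    {"tx": 0.428, "ty": 0.417, "tz": -0.036},
    {"tx": 0.428, "ty": 0.417, "tz": -0.036},
    {"tx": 0.428, "ty": 0.417, "tz": -0.036},
    {"tx": 0.428, "ty": 0.417, "tz": -0.036},
    {"tx": 0.428, "ty": 0.417, "tz": -0.036},
    {"tx": 0.428, "ty": 0.417, "tz": -0.036},
    {"tx": 0.428, "ty": 0.417, "tz": -0.036},
    {"tx": 0.428, "ty": 0.417, "tz": -0.036},
    {"tx": 0.428, "ty": 0.417, "tz": -0.036},
    {"tx": 0.428, "ty": 0.417, "tz": -0.036},
    {"tx": 0.428, "ty": 0.417, "tz": -0.036},
    {"tx": 0.428, "ty": 0.417, "tz": -0.036},
    {"tx": 0.428, "ty": 0.417, "tz": -0.036},
    {"tx": 0.428, "ty": 0.417, "tz": -0.036}
  ]
}}

```text
invalid input
```

```bash
python3 - <<'E'
from h import *
p,R,s=tool(); kw=K("wrist"); im=env.camera("wrist"); cv2.imwrite("pics/w1.png",im)
import pickle; pickle.dump((kw,im),open("w1.pkl","wb"))
print(s["clock"],p.round(4),s["ee_rot"],np.linalg.norm(s["joint_vel"]))
for t in ["pipe_end","bend_start","bend_end","thread","manifold"]:
    for x in env.pinpoint(t,"wrist")[:2]: print(t,np.round(x["at"],1),round(x["score"],2),plane(kw,[x["at"][::-1]],.105 if t!="manifold" else 0).round(4))
r=env.trace("bent_pipe","wrist"); print([(x["score"],x["extent"]) for x in r])
m=r[0]["region"]; np.save("m1.npy",m)
o=im.copy(); c,_=cv2.findContours(m.astype(np.uint8),0,2); cv2.drawContours(o,c,-1,(0,0,255),1); cv2.imwrite("pics/w1o.png",o)
E
```

```text
1.1 [0.1863 0.5966 0.2446] [-3.10561494e+00  4.73801868e-01  7.37003833e-07] 0.002417458697078975
[]Traceback (most recent call last):
  File "<stdin>", line 8, in <module>
IndexError: list index out of range
```

Request:
{"op": "carry_out", "data": {
  "deltas": [
    {"tx": 0.428, "ty": 0.417, "tz": -0.036, "ax": 0, "ay": 0, "az": 0, "claw": -1},
    {"tx": 0.428, "ty": 0.417, "tz": -0.036, "ax": 0, "ay": 0, "az": 0, "claw": -1},
    {"tx": 0.428, "ty": 0.417, "tz": -0.036, "ax": 0, "ay": 0, "az": 0, "claw": -1},
    {"tx": 0.428, "ty": 0.417, "tz": -0.036, "ax": 0, "ay": 0, "az": 0, "claw": -1},
    {"tx": 0.428, "ty": 0.417, "tz": -0.036, "ax": 0, "ay": 0, "az": 0, "claw": -1},
    {"tx": 0.428, "ty": 0.417, "tz": -0.036, "ax": 0, "ay": 0, "az": 0, "claw": -1},
    {"tx": 0.428, "ty": 0.417, "tz": -0.036, "ax": 0, "ay": 0, "az": 0, "claw": -1},
    {"tx": 0.428, "ty": 0.417, "tz": -0.036, "ax": 0, "ay": 0, "az": 0, "claw": -1},
    {"tx": 0.428, "ty": 0.417, "tz": -0.036, "ax": 0, "ay": 0, "az": 0, "claw": -1},
    {"tx": 0.428, "ty": 0.417, "tz": -0.036, "ax": 0, "ay": 0, "az": 0, "claw": -1},
    {"tx": 0.428, "ty": 0.417, "tz": -0.036, "ax": 0, "ay": 0, "az": 0, "claw": -1},
    {"tx": 0.428, "ty": 0.417, "tz": -0.036, "ax": 0, "ay": 0, "az": 0, "claw": -1},
    {"tx": 0.428, "ty": 0.417, "tz": -0.036, "ax": 0, "ay": 0, "az": 0, "claw": -1},
    {"tx": 0.428, "ty": 0.417, "tz": -0.036, "ax": 0, "ay": 0, "az": 0, "claw": -1},
    {"tx": 0.428, "ty": 0.417, "tz": -0.036, "ax": 0, "ay": 0, "az": 0, "claw": -1},
    {"tx": 0.428, "ty": 0.417, "tz": -0.036, "ax": 0, "ay": 0, "az": 0, "claw": -1},
    {"tx": 0.428, "ty": 0.417, "tz": -0.036, "ax": 0, "ay": 0, "az": 0, "claw": -1}
  ]
}}

```text
clock: 3.15
tool_pos: [0.4701, 0.072, 0.2806]
ee_rot: [-3.106, 0.47, -0.0]
wrist_force: [-0.5, -0.1, 0.2]
gripper_width: 0.0871
grasp_force: 0.0
```

```bash
python3 - <<'E'
from h import *
p,R,s=tool(); kw=K("wrist"); im=env.camera("wrist"); cv2.imwrite("pics/w1.png",im)
import pickle; pickle.dump((kw,im),open("w1.pkl","wb"))
print(s["clock"],p.round(4),s["ee_rot"],np.linalg.norm(s["joint_vel"]))
for t in ["pipe_end","bend_start","bend_end","thread","manifold"]:
    for x in env.pinpoint(t,"wrist")[:2]: print(t,np.round(x["at"],1),round(x["score"],2),plane(kw,[x["at"][::-1]],.105 if t!="manifold" else 0).round(4))
r=env.trace("bent_pipe","wrist"); print([(x["score"],x["extent"]) for x in r])
m=r[0]["region"]; np.save("m1.npy",m)
o=im.copy(); c,_=cv2.findContours(m.astype(np.uint8),0,2); cv2.drawContours(o,c,-1,(0,0,255),1); cv2.imwrite("pics/w1o.png",o)
E
```

```text
3.15 [0.4701 0.072  0.2806] [-3.10611382e+00  4.69997394e-01 -1.47755762e-04] 0.005551656961201544
pipe_end [284.5 116.5] 0.6 [[0.4708 0.255  0.105 ]]
bend_start [ 37.8 125.3] 0.74 [[0.6502 0.1673 0.105 ]]
bend_start [ 87.4 399.3] 0.62 [[ 0.5532 -0.0174  0.105 ]]
thread [ 37.4 126.3] 0.66 [[0.6502 0.1665 0.105 ]]
manifold [ 60.9 174.2] 0.9 [[0.6487 0.167  0.    ]]
[(0.94, [116.3, 0.1, 312.4, 149.3])]
```

View pics/w1o.png

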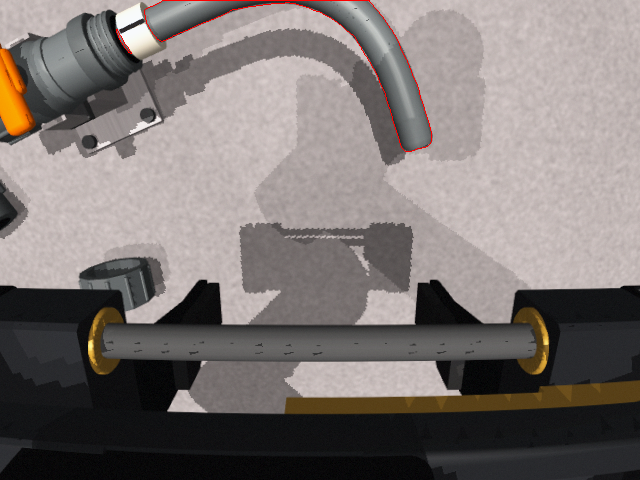

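The pipe fills the top of the wrist view: its open end is at (417,145) and the white ring at (138,28), with the apex of the bend cut off at the top. I'll shift forward 60 mm and look again.

Request:
{"op": "carry_out", "data": {
  "deltas": [
    {"tx": 0.03, "ty": -0.02, "tz": 0, "ax": 0, "ay": 0, "az": 0, "claw": -1},
    {"tx": 0.06, "ty": -0.02, "tz": 0, "ax": 0, "ay": 0, "az": 0, "claw": -1},
    {"tx": 0.06, "ty": -0.02, "tz": 0, "ax": 0, "ay": 0, "az": 0, "claw": -1},
    {"tx": 0.06, "ty": -0.02, "tz": 0, "ax": 0, "ay": 0, "az": 0, "claw": -1},
    {"tx": 0.06, "ty": -0.02, "tz": 0, "ax": 0, "ay": 0, "az": 0, "claw": -1}
  ]
}}

```text
clock: 4.0
tool_pos: [0.5331, 0.072, 0.2804]
ee_rot: [3.105, -0.474, -0.001]
wrist_force: [-0.7, -1.2, 0.1]
gripper_width: 0.0871
grasp_force: 0.0
```

```bash
python3 - <<'E'
from h import *
p,R,s=tool(); kw=K("wrist"); im=env.camera("wrist"); cv2.imwrite("pics/w2.png",im)
import pickle; pickle.dump((kw,im),open("w2.pkl","wb"))
print(s["clock"],p.round(4),s["ee_rot"],np.linalg.norm(s["joint_vel"]))
for t in ["pipe_end","bend_start","bend_end","thread","manifold"]:
    for x in env.pinpoint(t,"wrist")[:2]: print(t,np.round(x["at"],1),round(x["score"],2),plane(kw,[x["at"][::-1]],.105 if t!="manifold" else 0).round(4))
r=env.trace("bent_pipe","wrist"); print([(x["score"],x["extent"]) for x in r])
m=r[0]["region"]; np.save("m2.npy",m)
r=env.trace("grab_ring","wrist"); print([(x["score"],x["extent"]) for x in r])
o=im.copy(); c,_=cv2.findContours(m.astype(np.uint8),0,2); cv2.drawContours(o,c,-1,(0,0,255),1)
cv2.imwrite("pics/w2o.png",o)
E
```

```text
4.0 [0.5331 0.072  0.2804] [ 3.10546902e+00 -4.73858932e-01 -9.77479457e-04] 0.013584725276550124
pipe_end [218.8 432.3] 0.61 [[ 0.5098 -0.018   0.105 ]]
bend_end [ 85.  235.4] 0.74 [[0.654  0.0991 0.105 ]]
bend_end [119.7 152.7] 0.57 [[0.6504 0.169  0.105 ]]
thread [118.  150.9] 0.76 [[0.6521 0.1698 0.105 ]]
manifold [123.2 194.5] 0.71 [[0.6482 0.1684 0.    ]]
[(0.82, [147.5, 52.4, 300.5, 171.5]), (0.35, [123.9, 305.4, 45.7, 20.6])]
[]
```

View pics/w2o.png

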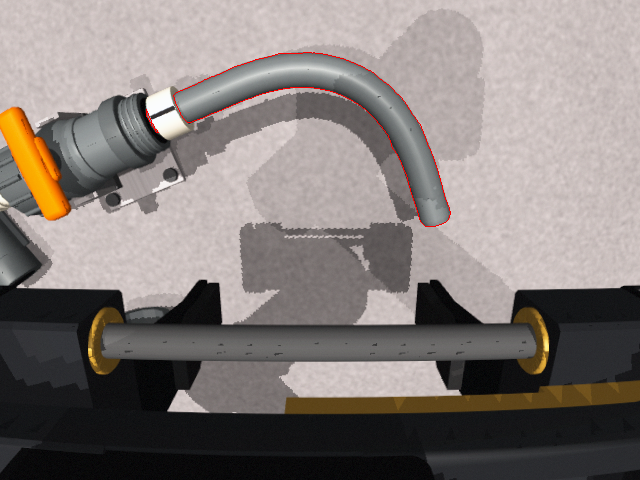

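The mask follows the pipe cleanly (open end at (433,220), ring at about (168,112)). Next I fit the manifold pose and the bend's deviation to both silhouettes.

```bash
cat > pipe.py <<'E'
import numpy as np
L1,RB,A=45.,110.,110*np.pi/2
def center(s,c):  # manifold frame mm -> point, level; s from open end
    s=np.atleast_1d(np.asarray(s,float)); u=np.clip((s-L1)/A,0,1); th=u*np.pi/2
    d=np.sin(np.pi*u)**2*sum(ck*np.cos(k*np.pi*u) for k,ck in enumerate(c))
    r=RB+d
    x=np.where(s<L1,-155+s,-110+r*np.sin(th)); y=np.where(s<L1,-180,-70-r*np.cos(th))
    y=np.where(s>L1+A,-70+(s-L1-A),y); x=np.where(s>L1+A,0,x)
    return np.stack([x,y],-1)
def tang(s,c):
    t=center(np.asarray(s)+.5,c)-center(np.asarray(s)-.5,c); return t/np.linalg.norm(t,axis=-1,keepdims=True)
E
cat > fit.py <<'E'
from h import *; from pipe import *; import pickle
from scipy.optimize import least_squares
V=[]
for i in (1,2):
    kw,im=pickle.load(open(f"w{i}.pkl","rb")); m=np.load(f"m{i}.npy").astype(np.uint8)
    sd=cv2.distanceTransform(m,2,5)-cv2.distanceTransform(1-m,2,5); sd=np.where(sd>0,sd-.5,sd+.5).astype(np.float32); V.append((kw,sd))
s=np.linspace(6,L1+A+32,100)
def res(p,dbg=False):
    x,y,yaw,z=p[:4]; c=p[4:]; R=np.array([[np.cos(yaw),-np.sin(yaw)],[np.sin(yaw),np.cos(yaw)]])
    P=np.c_[center(s,c)/1000@R.T+[x,y],np.full(len(s),z)]; t=tang(s,c)@R.T; n=np.c_[t[:,1],-t[:,0],0*s]
    out=[]
    for kw,sd in V:
        v=P-kw[2][:3,3]; a=(n*v).sum(1); b=v[:,2]; al=np.arctan2(b,a); w=np.arccos(-.0125/np.hypot(a,b))
        for sg in (1,-1):
            f=al+sg*w; Q=P+.0125*(np.cos(f)[:,None]*n+np.sin(f)[:,None]*[0,0,1])
            uv=proj(kw,Q); e=cv2.remap(sd,uv[:,:1].astype(np.float32),uv[:,1:].astype(np.float32),1)[:,0]
            ok=(uv[:,0]>3)&(uv[:,0]<636)&(uv[:,1]>4)&(uv[:,1]<476); out.append(np.where(ok,e,0))
    return np.concatenate(out)
for nc in (3,5):
  for fz in (0,1):
    x0=np.r_[.651,.169,np.radians(3),.105,np.zeros(nc)]
    g=(lambda q:res(np.r_[q[:3],.105,q[3:]])) if fz else res
    q=least_squares(g,np.delete(x0,3) if fz else x0,loss="soft_l1",f_scale=.5,x_scale=np.r_[.01,.01,.02,[.01]*(1-fz),[3.]*nc]).x
    if fz: q=np.r_[q[:3],.105,q[3:]]
    r=res(q); print(nc,fz,q.round(4),"yaw",np.degrees(q[2]).round(2),"rms",r.reshape(4,-1).std(1).round(2),"mean",r.reshape(4,-1).mean(1).round(2))
    u=np.linspace(0,1,11); print("dev",(np.sin(np.pi*u)**2*sum(ck*np.cos(k*np.pi*u) for k,ck in enumerate(q[4:]))).round(1))
    np.save(f"q{nc}{fz}.npy",q)
E
python3 fit.py
```

```text
3 0 [ 0.6522  0.1666  0.0564  0.0996  2.0082  0.6679 -1.7051] yaw 3.23 rms [0.5  0.82 0.85 0.76] mean [ 0.06 -0.    0.12  0.54]
dev [ 0.   0.1  0.7  1.9  3.3  3.7  2.9  1.4  0.3 -0.  -0. ]
3 1 [ 0.6525  0.1663  0.0497  0.105   0.4306  0.0631 -0.237 ] yaw 2.85 rms [0.91 2.04 2.24 2.07] mean [-0.23  0.2   0.27 -0.09]
dev [0.  0.  0.1 0.4 0.6 0.7 0.5 0.3 0.1 0.  0. ]
5 0 [ 0.6524  0.1663  0.0551  0.0984  1.9205  0.1204 -2.0499 -0.0153 -0.8653] yaw 3.16 rms [0.44 0.74 0.75 0.65] mean [ 0.09 -0.05  0.13  0.66]
dev [-0.   0.   0.7  2.2  3.   3.1  3.   2.1  0.7 -0.  -0. ]
5 1 [ 0.6521  0.1669  0.053   0.105   0.387  -0.0336 -0.253  -0.3527 -0.3543] yaw 3.04 rms [0.82 2.17 2.35 2.18] mean [-0.16 -0.06  0.52 -0.34]
dev [-0.  -0.   0.2  0.7  0.7  0.3  0.2  0.3  0.2  0.   0. ]
```

```bash
cat >> fit.py <<'E'
print("--- with camera mount correction")
V0=V
def res2(q,full=False):
    global V
    w=q[:3]; dz=q[3]; V=[]
    for kw,sd in V0:
        E=kw[2].copy(); E[:3,:3]=E[:3,:3]@Ro.from_rotvec(w).as_matrix(); E[2,3]+=dz; V.append(((kw[0],kw[1],E),sd))
    r=res(np.r_[q[4:7],.105,q[7:]])
    return r if full else np.r_[r,w/.01,dz/.002]
for nc in (3,5,6):
    q=least_squares(res2,np.r_[0,0,0,0,.652,.166,.055,np.zeros(nc)],loss="soft_l1",f_scale=.5,x_scale=np.r_[[.01]*4,.01,.01,.02,[3.]*nc]).x
    r=res2(q,1); print(nc,q.round(4),"yaw",np.degrees(q[6]).round(2),"rms",r.reshape(4,-1).std(1).round(2),"mean",r.reshape(4,-1).mean(1).round(2))
    print("dev",(np.sin(np.pi*u)**2*sum(ck*np.cos(k*np.pi*u) for k,ck in enumerate(q[7:]))).round(1)); np.save(f"qq{nc}.npy",q)
for k in range(4): print(r.reshape(4,-1)[k][::5].round(1))
E
python3 fit.py | sed -n '/---/,$p'
```

```text
--- with camera mount correction
3 [0.    0.    0.    0.    0.652 0.166 0.055 0.    0.    0.   ] yaw 3.15 rms [1.27 2.26 2.43 2.26] mean [-0.62  0.53 -0.04  0.22]
dev [0. 0. 0. 0. 0. 0. 0. 0. 0. 0. 0.]
5 [0.    0.    0.    0.    0.652 0.166 0.055 0.    0.    0.    0.    0.   ] yaw 3.15 rms [1.27 2.26 2.43 2.26] mean [-0.62  0.53 -0.04  0.22]
dev [0. 0. 0. 0. 0. 0. 0. 0. 0. 0. 0.]
6 [0.    0.    0.    0.    0.652 0.166 0.055 0.    0.    0.    0.    0.
 0.   ] yaw 3.15 rms [1.27 2.26 2.43 2.26] mean [-0.62  0.53 -0.04  0.22]
dev [0. 0. 0. 0. 0. 0. 0. 0. 0. 0. 0.]
[-2.4 -1.9 -2.1 -2.1 -3.3 -3.1 -0.7  0.7  2.9  0.   0.   0.   0.   0.
  0.   0.   0.   0.   0.   0. ]
[ 2.8  2.8  2.2  2.2  3.   2.2  1.3 -0.4 -2.4 -3.  -3.1 -3.  -3.2 -1.2
  0.   1.5  1.6  2.7  2.6  2.2]
[-1.7 -2.6 -2.2 -2.2 -2.4 -1.4 -0.5  0.9  2.5  2.8  4.3  3.8  3.3  2.7
  0.6 -0.9 -1.8 -1.9 -2.6 -2.1]
[ 2.2  2.1  2.5  1.7  2.4  2.6  0.7 -1.  -2.1 -3.4 -3.5 -3.6 -2.7 -1.9
 -0.7  1.   1.5  2.1  2.2  2.3]
```

```bash
sed -i 's/e=cv2.remap.*\[:,0\]$/e=map_coordinates(sd,[uv[:,1],uv[:,0]],order=1,mode="nearest")/; s/^from scipy.optimize/from scipy.ndimage import map_coordinates\nfrom scipy.optimize/; s/astype(np.float32); V/astype(float); V/' fit.py; python3 fit.py
```

```text
3 0 [ 0.65    0.1684  0.0609  0.1038  5.5071 -0.0063  0.1495] yaw 3.49 rms [0.3  0.46 0.38 0.36] mean [-0.    0.15  0.16  0.05]
dev [0.  0.5 1.9 3.6 4.9 5.4 4.9 3.6 1.9 0.5 0. ]
3 1 [ 0.6499  0.1683  0.0582  0.105   5.5903 -0.2664  0.0626] yaw 3.33 rms [0.33 0.44 0.41 0.35] mean [-0.05  0.2   0.13 -0.06]
dev [0.  0.5 1.9 3.5 4.9 5.5 5.1 3.7 2.  0.6 0. ]
5 0 [ 0.65    0.1684  0.0609  0.104   4.8197 -0.7515 -0.9526 -0.3896 -0.6393] yaw 3.49 rms [0.23 0.42 0.42 0.3 ] mean [0.01 0.13 0.17 0.02]
dev [0.  0.3 1.6 3.6 5.  5.1 4.8 3.7 1.9 0.5 0. ]
5 1 [ 0.6497  0.1686  0.0615  0.105   5.0483 -0.8584 -0.8244 -0.4291 -0.6085] yaw 3.52 rms [0.23 0.39 0.42 0.31] mean [-0.03  0.16  0.16 -0.07]
dev [0.  0.3 1.6 3.7 5.1 5.3 4.9 3.9 2.  0.5 0. ]
--- with camera mount correction
3 [ 8.1000e-03  1.0000e-03 -3.2000e-03 -7.0000e-04  6.5240e-01  1.6800e-01
  5.9000e-02  5.8539e+00  5.5200e-02  2.7540e-01] yaw 3.38 rms [0.27 0.44 0.37 0.36] mean [0.01 0.05 0.04 0.03]
dev [0.  0.6 2.1 3.8 5.1 5.6 5.1 3.8 2.  0.6 0. ]
5 [ 2.3000e-03  5.7000e-03 -2.6000e-03  1.0000e-04  6.5160e-01  1.6930e-01
  5.4800e-02  4
[... 154 characters left out ...]
3.8 1.9 0.5 0. ]
6 [ 2.8000e-03  5.5000e-03 -2.5000e-03  1.0000e-04  6.5170e-01  1.6920e-01
  5.5300e-02  4.8543e+00 -1.3979e+00 -9.9030e-01 -9.0150e-01 -6.4330e-01
 -2.9100e-01] yaw 3.17 rms [0.22 0.39 0.42 0.29] mean [0.03 0.03 0.05 0.03]
dev [0.  0.2 1.6 3.7 4.9 5.2 4.9 3.7 1.9 0.5 0. ]
[-0.5  0.2  0.1  0.7 -0.2 -0.5  0.4  0.2  0.   0.   0.   0.   0.   0.
  0.   0.   0.   0.   0.   0. ]
[ 0.4  0.   0.1 -0.   0.  -0.2  0.4  0.2  0.1 -0.3  0.3  0.2 -0.6  0.
  0.  -0.  -1.2  0.3 -0.1  0.1]
[ 0.5 -0.2  0.1  0.2 -0.   0.6  0.6  0.3 -0.1 -0.6  0.6  0.3  0.2  0.4
  0.4 -0.4 -0.3  0.5 -0.  -0.3]
[ 0.   0.1  0.1 -0.5  0.1  0.5 -0.4  0.   0.4 -0.2  0.3  0.2 -0.1  0.1
 -0.1 -0.1  0.  -0.  -0.   0.1]
```

Request:
{"op": "carry_out", "data": {
  "deltas": [
    {"tx": -0.02, "ty": 0.417, "tz": 0.08, "ax": 0, "ay": 0, "az": 0, "claw": -1},
    {"tx": -0.02, "ty": 0.417, "tz": 0.08, "ax": 0, "ay": 0, "az": 0, "claw": -1},
    {"tx": -0.02, "ty": 0.417, "tz": 0.08, "ax": 0, "ay": 0, "az": 0, "claw": -1},
    {"tx": -0.02, "ty": 0.417, "tz": 0.08, "ax": 0, "ay": 0, "az": 0, "claw": -1},
    {"tx": -0.02, "ty": 0.417, "tz": 0.08, "ax": 0, "ay": 0, "az": 0, "claw": -1},
    {"tx": -0.02, "ty": 0.417, "tz": 0.08, "ax": 0, "ay": 0, "az": 0, "claw": -1},
    {"tx": -0.02, "ty": 0.417, "tz": 0.08, "ax": 0, "ay": 0, "az": 0, "claw": -1},
    {"tx": -0.02, "ty": 0.417, "tz": 0.08, "ax": 0, "ay": 0, "az": 0, "claw": -1},
    {"tx": -0.02, "ty": 0.417, "tz": 0.08, "ax": 0, "ay": 0, "az": 0, "claw": -1},
    {"tx": -0.02, "ty": 0.417, "tz": 0.08, "ax": 0, "ay": 0, "az": 0, "claw": -1},
    {"tx": -0.02, "ty": 0.417, "tz": 0.08, "ax": 0, "ay": 0, "az": 0, "claw": -1},
    {"tx": -0.02, "ty": 0.417, "tz": 0.08, "ax": 0, "ay": 0, "az": 0, "claw": -1}
  ]
}}

```text
clock: 5.6
tool_pos: [0.3908, -0.3194, 0.2009]
ee_rot: [3.106, -0.472, 0.001]
wrist_force: [-0.0, -0.4, -0.6]
gripper_width: 0.087
grasp_force: 0.0
```

```bash
cat > nut.py <<'E'
from h import *; import sys
n=sys.argv[1]
p,R,s=tool(); kw=K("wrist"); im=env.camera("wrist")
print(s["clock"],p.round(4),s["ee_rot"],np.linalg.norm(s["joint_vel"]),s["q"])
for t in ["nut","nut_mouth"]:
    for x in env.pinpoint(t,"wrist")[:2]: print(t,np.round(x["at"],1),round(x["score"],2),plane(kw,[x["at"][::-1]],.027).round(4))
r=env.trace("nut","wrist"); print([(x["score"],x["extent"]) for x in r])
m=r[0]["region"]; np.save(f"mn{n}.npy",m)
import pickle; pickle.dump((kw,im),open(f"n{n}.pkl","wb"))
o=im.copy(); c,_=cv2.findContours(m.astype(np.uint8),0,2); cv2.drawContours(o,c,-1,(0,0,255),1); cv2.imwrite(f"pics/n{n}.png",o)
E
python3 nut.py 1
```

```text
5.6 [ 0.3908 -0.3194  0.2009] [ 3.10577650e+00 -4.72247003e-01  1.08746978e-03] 0.013796856530940791 [-3.63112017e-01  2.19163382e-01 -3.48059134e-01 -3.67149616e-05
 -1.00287226e+00  1.63213100e+00]
nut [ 95.2 322.1] 0.59 [[ 0.485  -0.3519  0.027 ]]
nut_mouth [ 87.7 303.4] 0.67 [[ 0.4943 -0.3402  0.027 ]]
[(0.69, [286.0, 50.9, 71.9, 87.4])]
```

View pics/n1.png

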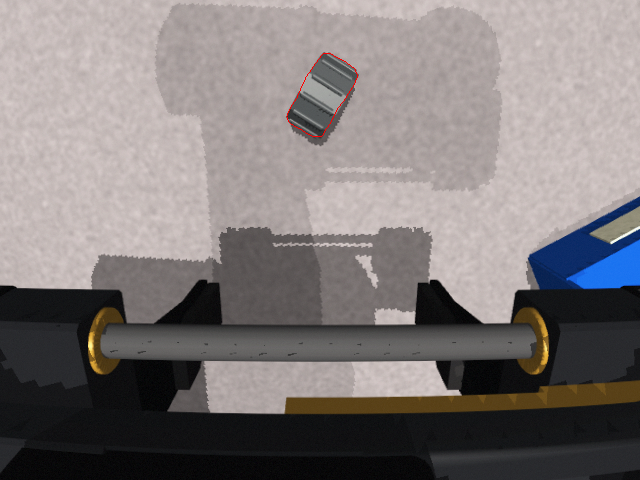

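```bash
cat > nfit.py <<'E'
from h import *; import pickle,sys
from scipy.optimize import least_squares
from scipy.ndimage import map_coordinates
n=sys.argv[1]; kw,im=pickle.load(open(f"n{n}.pkl","rb")); m=np.load(f"mn{n}.npy").astype(np.uint8)
ys,xs=np.nonzero(m); a=np.arange(12)*np.pi/6+np.pi/12; ra=.027/np.cos(np.pi/12)
B=np.array([[sx*.015,ra*np.sin(t),ra*np.cos(t)] for sx in (-1,1) for t in a])
def hull(p):
    P=Ro.from_euler("z",p[2]).apply(B)+[p[0],p[1],.027]; return cv2.convexHull(proj(kw,P).astype(np.float32))[:,0]
def mask(p,S=4):
    M=np.zeros((480*S//4,640*S//4),np.uint8); return M
sd=cv2.distanceTransform(m,2,5)-cv2.distanceTransform(1-m,2,5); sd=np.where(sd>0,sd-.5,sd+.5).astype(float)
def res(p):
    h=hull(p); nx=np.roll(h,-1,0); q=np.concatenate([h+(nx-h)*t for t in np.linspace(0,1,15,endpoint=False)]); w=np.sqrt(np.tile(np.linalg.norm(nx-h,axis=1),15)/15)
    return w*map_coordinates(sd,[q[:,1],q[:,0]],order=1)
b=min((least_squares(res,[.486,-.351,np.radians(y)],diff_step=1e-3,x_scale=[.01,.01,.1]) for y in (30,45,60)),key=lambda r:r.cost)
print(b.x.round(4),np.degrees(b.x[2]).round(1),"cost",b.cost)
h=hull(b.x); x0,y0=(h.min(0)-25).astype(int).clip(0); x1,y1=(h.max(0)+25).astype(int)
c=cv2.resize(im[y0:y1,x0:x1],None,fx=4,fy=4,interpolation=2); cv2.polylines(c,[((h-[x0,y0]+.5)*4).astype(int)],1,(0,255,0),1); cv2.imwrite(f"pics/nz{n}.png",c)
E
python3 nfit.py 1
```

```text
Traceback (most recent call last):
  File "nfit.py", line 15, in <module>
    b=min((least_squares(res,[.486,-.351,np.radians(y)],diff_step=1e-3,x_scale=[.01,.01,.1]) for y in (30,45,60)),key=lambda r:r.cost)
  File "nfit.py", line 15, in <genexpr>
    b=min((least_squares(res,[.486,-.351,np.radians(y)],diff_step=1e-3,x_scale=[.01,.01,.1]) for y in (30,45,60)),key=lambda r:r.cost)
           ~~~~~~~~~~~~~^^^^^^^^^^^^^^^^^^^^^^^^^^^^^^^^^^^^^^^^^^^^^^^^^^^^^^^^^^^^^^^^^^^^
ValueError: operands could not be broadcast together with shapes (165,) (150,)
```

Variable hull size broke the least-squares; I'll use Nelder–Mead on the mean square instead.

```bash
python3 - <<'E'
t=open("nfit.py").read().replace("import least_squares","import minimize")
i=t.index("b=min"); j=t.index("\n",i)
t=t[:i]+'''b=min((minimize(lambda p:(res(p)**2).sum(),[.486,-.351,np.radians(y)],method="Nelder-Mead",options=dict(initial_simplex=np.array([.486,-.351,np.radians(y)])+np.r_[np.zeros((1,3)),np.diag([.005,.005,.15])])) for y in (30,45,60)),key=lambda r:r.fun); b.cost=b.fun'''+t[j:]
open("nfit.py","w").write(t)
E
python3 nfit.py 1
```

```text
[ 0.4844 -0.3514  0.7255] 41.6 cost 461.8773247226532
```

View pics/nz1.png

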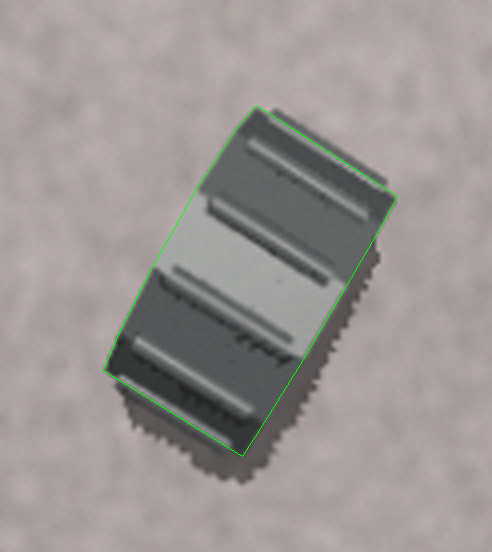

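The zoomed crop shows the fitted outline on the nut, with its bore axis at about 42° azimuth; the networks put the mouth to the +x,+y side. I'll hover with tool x opposite the mouth and check the back face.

Request:
{"op": "carry_out", "data": {
  "deltas": [
    {"tx": 0.099, "ty": 0.003, "tz": 0.1, "ax": 0, "ay": 0, "az": 121.1, "claw": -1},
    {"tx": 0.099, "ty": 0.003, "tz": 0.1, "ax": 0, "ay": 0, "az": 121.1, "claw": -1},
    {"tx": 0.099, "ty": 0.003, "tz": 0.1, "ax": 0, "ay": 0, "az": 121.1, "claw": -1},
    {"tx": 0.099, "ty": 0.003, "tz": 0.1, "ax": 0, "ay": 0, "az": 121.1, "claw": -1},
    {"tx": 0.099, "ty": 0.003, "tz": 0.1, "ax": 0, "ay": 0, "az": 121.1, "claw": -1},
    {"tx": 0.099, "ty": 0.003, "tz": 0.1, "ax": 0, "ay": 0, "az": 121.1, "claw": -1},
    {"tx": 0.099, "ty": 0.003, "tz": 0.1, "ax": 0, "ay": 0, "az": 121.1, "claw": -1},
    {"tx": 0.099, "ty": 0.003, "tz": 0.1, "ax": 0, "ay": 0, "az": 121.1, "claw": -1},
    {"tx": 0.099, "ty": 0.003, "tz": 0.1, "ax": 0, "ay": 0, "az": 121.1, "claw": -1},
    {"tx": 0.099, "ty": 0.003, "tz": 0.1, "ax": 0, "ay": 0, "az": 121.1, "claw": -1},
    {"tx": 0.099, "ty": 0.003, "tz": 0.1, "ax": 0, "ay": 0, "az": 121.1, "claw": -1},
    {"tx": 0.099, "ty": 0.003, "tz": 0.1, "ax": 0, "ay": 0, "az": 121.1, "claw": -1},
    {"tx": 0.099, "ty": 0.003, "tz": 0.1, "ax": 0, "ay": 0, "az": 121.1, "claw": -1},
    {"tx": 0.099, "ty": 0.003, "tz": 0.1, "ax": 0, "ay": 0, "az": 121.1, "claw": -1},
    {"tx": 0.099, "ty": 0.003, "tz": 0.1, "ax": 0, "ay": 0, "az": 121.1, "claw": -1},
    {"tx": 0.099, "ty": 0.003, "tz": 0.1, "ax": 0, "ay": 0, "az": 121.1, "claw": -1},
    {"tx": 0.099, "ty": 0.003, "tz": 0.1, "ax": 0, "ay": 0, "az": 121.1, "claw": -1}
  ]
}}

```text
clock: 7.5
tool_pos: [0.4842, -0.3521, 0.1007]
ee_rot: [-1.118, 2.936, -0.0]
wrist_force: [0.4, 0.2, 0.0]
gripper_width: 0.0868
grasp_force: 0.0
```

```bash
python3 nut.py 2; python3 nfit.py 2
```

```text
7.5 [ 0.4842 -0.3521  0.1007] [-1.11825658e+00  2.93570221e+00 -2.68152836e-04] 0.011405093544757007 [-3.58573542e-01  4.76591073e-01 -2.41219843e-01  6.39617810e-05
 -8.52781891e-01 -4.84370106e-01]
nut [264.5 320.8] 0.62 [[ 0.4838 -0.3513  0.027 ]]
nut_mouth [292.2 316.3] 0.57 [[ 0.4981 -0.342   0.027 ]]
[(0.73, [269.5, 228.0, 102.4, 84.5])]
[ 0.484  -0.3516  0.7327] 42.0 cost 496.84498837001104
```

View pics/nz2.png

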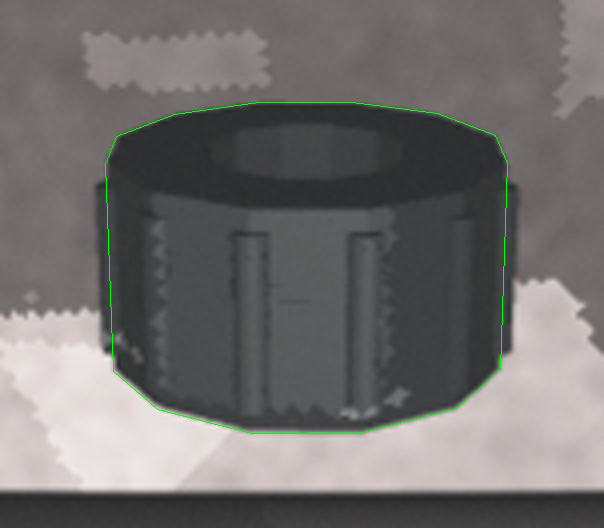

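The crop shows the narrow bore facing the camera, so this is the back face and the mouth points the other way, as assumed. Grasping.

Request:
{"op": "carry_out", "data": {
  "deltas": [
    {"tx": 0, "ty": 0, "tz": 0.035, "ax": 0, "ay": 0, "az": 0, "claw": -1},
    {"tx": 0, "ty": 0, "tz": 0.06, "ax": 0, "ay": 0, "az": 0, "claw": -1},
    {"tx": 0, "ty": 0, "tz": 0.0705, "ax": 0, "ay": 0, "az": 0, "claw": -1},
    {"tx": 0, "ty": 0, "tz": 0.0705, "ax": 0, "ay": 0, "az": 0, "claw": -1},
    {"tx": 0, "ty": 0, "tz": 0.0705, "ax": 0, "ay": 0, "az": 0, "claw": 1},
    {"tx": 0, "ty": 0, "tz": 0.0705, "ax": 0, "ay": 0, "az": 0, "claw": 1},
    {"tx": 0, "ty": 0, "tz": 0.0705, "ax": 0, "ay": 0, "az": 0, "claw": 1},
    {"tx": 0, "ty": 0, "tz": 0.0705, "ax": 0, "ay": 0, "az": 0, "claw": 1},
    {"tx": 0, "ty": 0, "tz": 0.0705, "ax": 0, "ay": 0, "az": 0, "claw": 1},
    {"tx": 0, "ty": 0, "tz": 0.0705, "ax": 0, "ay": 0, "az": 0, "claw": 1},
    {"tx": 0, "ty": 0, "tz": 0.0705, "ax": 0, "ay": 0, "az": 0, "claw": 1},
    {"tx": 0, "ty": 0, "tz": 0.0705, "ax": 0, "ay": 0, "az": 0, "claw": 1}
  ],
  "grip_force": 20
}}

```text
clock: 8.9
tool_pos: [0.484, -0.3524, 0.0305]
ee_rot: [-1.115, 2.937, -0.0]
wrist_force: [-0.5, 0.8, 4.2]
gripper_width: 0.0535
grasp_force: 20.0
```

```bash
python3 - <<'E'
from h import *
p,R,s=tool(); print(s["clock"],p.round(4),np.degrees(2*np.arctan2(s["ee_rot"][1],s["ee_rot"][0])),s["ee_rot"],s["wrist_force"],s["moment"],s["gripper_width"],s["grasp_force"])
E
```

```text
8.9 [ 0.484  -0.3524  0.0305] 221.56496704970615 [-1.11465732e+00  2.93706066e+00 -4.28881365e-04] [-0.52039612  0.76180159  4.21086914] [ 0.48981537  0.15904813 -0.02502749] 0.0534994787624042 20.000403501908295
```

Request:
{"op": "carry_out", "data": {
  "deltas": [
    {"tx": 0, "ty": 0, "tz": -0.04, "ax": 0, "ay": 0, "az": 0, "claw": 1},
    {"tx": -0.205, "ty": 0.259, "tz": -0.078, "ax": 0, "ay": 0, "az": 38.2, "claw": 1},
    {"tx": -0.205, "ty": 0.259, "tz": -0.078, "ax": 0, "ay": 0, "az": 38.2, "claw": 1},
    {"tx": -0.205, "ty": 0.259, "tz": -0.078, "ax": 0, "ay": 0, "az": 38.2, "claw": 1},
    {"tx": -0.205, "ty": 0.259, "tz": -0.078, "ax": 0, "ay": 0, "az": 38.2, "claw": 1},
    {"tx": -0.205, "ty": 0.259, "tz": -0.078, "ax": 0, "ay": 0, "az": 38.2, "claw": 1},
    {"tx": -0.205, "ty": 0.259, "tz": -0.078, "ax": 0, "ay": 0, "az": 38.2, "claw": 1},
    {"tx": -0.205, "ty": 0.259, "tz": -0.078, "ax": 0, "ay": 0, "az": 38.2, "claw": 1},
    {"tx": -0.205, "ty": 0.259, "tz": -0.078, "ax": 0, "ay": 0, "az": 38.2, "claw": 1},
    {"tx": -0.205, "ty": 0.259, "tz": -0.078, "ax": 0, "ay": 0, "az": 38.2, "claw": 1},
    {"tx": -0.205, "ty": 0.259, "tz": -0.078, "ax": 0, "ay": 0, "az": 38.2, "claw": 1},
    {"tx": -0.205, "ty": 0.259, "tz": -0.078, "ax": 0, "ay": 0, "az": 38.2, "claw": 1},
    {"tx": -0.205, "ty": 0.259, "tz": -0.078, "ax": 0, "ay": 0, "az": 38.2, "claw": 1},
    {"tx": -0.205, "ty": 0.259, "tz": -0.078, "ax": 0, "ay": 0, "az": 38.2, "claw": 1}
  ]
}}

```text
clock: 10.3
tool_pos: [0.4655, -0.0235, 0.1078]
ee_rot: [0.089, -3.14, 0.0]
wrist_force: [1.2, 0.4, -1.5]
gripper_width: 0.0539
grasp_force: 20.0
```

```bash
cat > st.py <<'E'
from h import *; from pipe import *
M=np.array([.6500,.1684]); YAW=np.radians(3.4); C=[5.5]; AX=.0005
import os,json
if os.path.exists("corr.json"): d=json.load(open("corr.json")); M=np.array(d["M"]); YAW=np.radians(d["yaw"]); C=d["C"]
Rm=np.array([[np.cos(YAW),-np.sin(YAW)],[np.sin(YAW),np.cos(YAW)]])
def yaw(s): return np.degrees(2*np.arctan2(s["ee_rot"][1],s["ee_rot"][0]))
def target(sb): # bore centre at arc length sb (mm) -> TCP xy (world), tool yaw deg
    p=center(sb,C)[0]/1000; t=tang(sb,C)[0]; b=Rm@p+M; tw=Rm@t
    return b+tw*(.010-AX),np.degrees(np.arctan2(tw[1],tw[0]))+180
def report():
    p,R,s=tool(); Y=yaw(s); m=np.radians(Y+180); t=np.array([np.cos(m),np.sin(m)]); l=np.array([-t[1],t[0]])
    nut=p[:2]+AX*t; bore=nut-.010*t; bm=Rm.T@(bore-M)*1000
    ss=np.linspace(-60,330,3901); d=np.linalg.norm(center(ss,C)-bm,axis=1); i=d.argmin(); tt=tang(ss[i],C)[0]; n=np.array([-tt[1],tt[0]])
    F=np.array(s["wrist_force"])
    print("t",round(s["clock"],2),"tcp",p.round(4),"yaw",Y.round(2),"tilt",R.as_matrix()[:2,2].round(4),"bore s",ss[i].round(1),"left err",((bm-center(ss[i],C)[0])@n).round(2),"ang err",((Y+180-np.degrees(np.arctan2(tt[1],tt[0])+YAW)+180)%360-180).round(2),
      "| F ax,left,z",(F[:2]@t).round(2),(F[:2]@l).round(2),F[2].round(2),"Mom ax,left,z",np.round([s["moment"][:2]@t,s["moment"][:2]@l,s["moment"][2]],3),"w",round(s["gripper_width"],4))
    return p,Y,s
def plan(svals,zc=.1085):
    p,Y,s=report(); a=np.radians(Y); x=np.array([np.cos(a),np.sin(a)]); y=np.array([np.sin(a),-np.cos(a)])
    for sb in svals:
        P,ty=target(sb); d=P-p[:2]; print("s",sb,"tx %.4f ty %.4f tz %.4f az %.2f"%(d@x,d@y,p[2]-zc,-((ty-Y+180)%360-180)))
if __name__=="__main__":
    import sys; plan([float(v) for v in sys.argv[1:]])
E
python3 st.py -30 -18 0 15 30
python3 - <<'E'
from h import *
kw=K("wrist"); im=env.camera("wrist"); cv2.imwrite("pics/a1.png",im[:400])
E
```

```text
t 10.3 tcp [ 0.4655 -0.0235  0.1078] yaw -176.77 tilt [-0.0004 -0.0001] bore s -50.1 left err -0.64 ang err -0.17 | F ax,left,z 1.21 0.33 -1.51 Mom ax,left,z [ 0.044 -0.201  0.032] w 0.0539
s -30.0 tx -0.0201 ty 0.0007 tz -0.0007 az -0.17
s -18.0 tx -0.0321 ty 0.0008 tz -0.0007 az -0.17
s 0.0 tx -0.0501 ty 0.0008 tz -0.0007 az -0.17
s 15.0 tx -0.0651 ty 0.0009 tz -0.0007 az -0.17
s 30.0 tx -0.0801 ty 0.0009 tz -0.0007 az -0.17
```

View pics/a1.png

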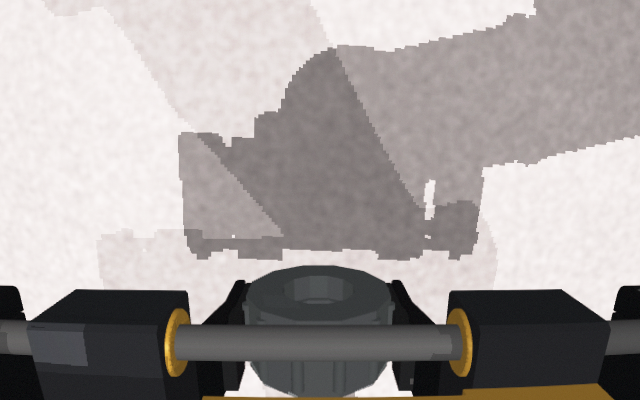

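The nut is held square between the fingers, its narrow bore facing the camera at (318,290). Next I bring the skirt over the end, stopping just short of the bore.

Request:
{"op": "carry_out", "data": {
  "deltas": [
    {"tx": -0.015, "ty": 0.0007, "tz": -0.0007, "ax": 0, "ay": 0, "az": -0.17, "claw": 1},
    {"tx": -0.028, "ty": 0.0007, "tz": -0.0007, "ax": 0, "ay": 0, "az": -0.17, "claw": 1},
    {"tx": -0.036, "ty": 0.0007, "tz": -0.0007, "ax": 0, "ay": 0, "az": -0.17, "claw": 1},
    {"tx": -0.04, "ty": 0.0007, "tz": -0.0007, "ax": 0, "ay": 0, "az": -0.17, "claw": 1},
    {"tx": -0.04, "ty": 0.0007, "tz": -0.0007, "ax": 0, "ay": 0, "az": -0.17, "claw": 1},
    {"tx": -0.04, "ty": 0.0007, "tz": -0.0007, "ax": 0, "ay": 0, "az": -0.17, "claw": 1}
  ]
}}

```text
clock: 10.95
tool_pos: [0.5048, -0.0197, 0.1085]
ee_rot: [0.096, -3.139, 0.0]
wrist_force: [0.1, 0.4, -0.0]
gripper_width: 0.0539
grasp_force: 20.0
```

```bash
python3 st.py -2 5 10 20 30; python3 - <<'E'
from h import *
im=env.camera("side"); k=K("side"); u,v=proj(k,[[.49,-.02,.105]])[0].astype(int); print(u,v)
cv2.imwrite("pics/s1.png",cv2.resize(im[v-50:v+50,u-60:u+60],None,fx=5,fy=5,interpolation=2))
E
```

```text
t 10.95 tcp [ 0.5048 -0.0197  0.1085] yaw -176.5 tilt [-0.001  -0.0001] bore s -10.6 left err 0.85 ang err 0.1 | F ax,left,z 0.09 0.35 -0.0 Mom ax,left,z [ 0.018 -0.147 -0.026] w 0.0539
s -2.0 tx -0.0086 ty -0.0009 tz 0.0000 az 0.10
s 5.0 tx -0.0156 ty -0.0009 tz 0.0000 az 0.10
s 10.0 tx -0.0206 ty -0.0009 tz 0.0000 az 0.10
s 20.0 tx -0.0306 ty -0.0009 tz 0.0000 az 0.10
s 30.0 tx -0.0406 ty -0.0009 tz 0.0000 az 0.10
289 272
```

View pics/s1.png

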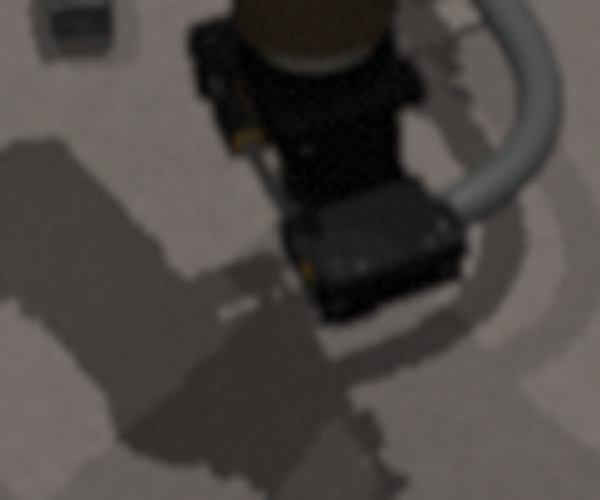

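The gripper hides the nut from the side camera and no contact is felt. I'll check measurement noise over a few readings.

```bash
python3 - <<'E'
from st import *
for i in range(5):
    env.camera("side"); s=env.read_state(); print(s["clock"],np.array(s["tool_pos"]).round(5),yaw(s).round(3),np.array(s["wrist_force"]).round(2),np.array(s["moment"]).round(3),np.abs(s["joint_vel"]).max())
E
```

```text
11.05 [ 0.50482 -0.01963  0.10869] -176.486 [ 0.38  0.38 -0.9 ] [ 0.058 -0.158 -0.003] 0.003012483465549305
11.1 [ 0.50494 -0.01957  0.10877] -176.481 [-0.06  1.32 -0.99] [ 0.036 -0.136  0.029] 0.0036440653066179794
11.15 [ 0.50503 -0.01957  0.1088 ] -176.478 [-0.3  -0.52 -0.47] [ 0.012 -0.128  0.004] 0.0033172487276006235
11.2 [ 0.50515 -0.01951  0.10885] -176.471 [ 0.12 -0.09 -0.71] [ 0.002 -0.132 -0.02 ] 0.002560319940408431
11.25 [ 0.50522 -0.01952  0.10886] 183.526 [-0.6  -0.39 -0.85] [ 0.061 -0.146 -0.03 ] 0.0016562194056248673
```

Readings are still settling (lag, not noise), so I'll dead-reckon from the commanded pose and use measured forces for feel.

```bash
cat > go.py <<'E'
import sys,json,os
from st import *
# cmd.json: commanded x,y,z,yaw(deg). args: -u tx ty tz az (apply last move), then s values
a=sys.argv[1:]
c=json.load(open("cmd.json")) if os.path.exists("cmd.json") else [.5055,-.0194,.1090,-176.46]
def ax(Y): a=np.radians(Y); return np.array([np.cos(a),np.sin(a)]),np.array([np.sin(a),-np.cos(a)])
if a and a[0]=="-u":
    tx,ty,tz,az=map(float,a[1:5]); a=a[5:]; x,y=ax(c[3]); d=tx*x+ty*y; c=[c[0]+d[0],c[1]+d[1],c[2]-tz,c[3]-az]
json.dump(c,open("cmd.json","w"))
p,Y,s=report(); x,y=ax(c[3]); d=p[:2]-c[:2]
print("meas-cmd mouthward %.2f left %.2f z %.2f mm yaw %.2f"%(-d@x*1e3,d@y*1e3,(p[2]-c[2])*1e3,(Y-c[3]+180)%360-180))
for sb in map(float,a):
    P,ty=target(sb); e=P-c[:2]; print("s",sb,"tx %.4f ty %.4f tz %.4f az %.2f"%(e@x,e@y,c[2]-.1085,-((ty-c[3]+180)%360-180)))
E
python3 go.py -4 0 4 8 12 16 20 25 30 35
```

```text
t 11.25 tcp [ 0.5052 -0.0195  0.1089] yaw 183.53 tilt [0. 0.] bore s -10.2 left err 0.98 ang err 0.13 | F ax,left,z -0.63 -0.35 -0.85 Mom ax,left,z [ 0.052 -0.15  -0.03 ] w 0.0541
meas-cmd mouthward -0.28 left -0.10 z -0.14 mm yaw -0.01
s -4.0 tx -0.0059 ty -0.0011 tz 0.0005 az 0.14
s 0.0 tx -0.0099 ty -0.0011 tz 0.0005 az 0.14
s 4.0 tx -0.0139 ty -0.0011 tz 0.0005 az 0.14
s 8.0 tx -0.0179 ty -0.0011 tz 0.0005 az 0.14
s 12.0 tx -0.0219 ty -0.0012 tz 0.0005 az 0.14
s 16.0 tx -0.0259 ty -0.0012 tz 0.0005 az 0.14
s 20.0 tx -0.0299 ty -0.0012 tz 0.0005 az 0.14
s 25.0 tx -0.0349 ty -0.0012 tz 0.0005 az 0.14
s 30.0 tx -0.0399 ty -0.0012 tz 0.0005 az 0.14
s 35.0 tx -0.0449 ty -0.0012 tz 0.0005 az 0.14
```

Correct sideways first, then feed 20 mm on slowly.

Request:
{"op": "carry_out", "data": {
  "deltas": [
    {"tx": 0, "ty": -0.0011, "tz": 0.0005, "ax": 0, "ay": 0, "az": 0.14, "claw": 1},
    {"tx": -0.002, "ty": -0.0011, "tz": 0.0005, "ax": 0, "ay": 0, "az": 0.14, "claw": 1},
    {"tx": -0.004, "ty": -0.0011, "tz": 0.0005, "ax": 0, "ay": 0, "az": 0.14, "claw": 1},
    {"tx": -0.006, "ty": -0.0011, "tz": 0.0005, "ax": 0, "ay": 0, "az": 0.14, "claw": 1},
    {"tx": -0.008, "ty": -0.0011, "tz": 0.0005, "ax": 0, "ay": 0, "az": 0.14, "claw": 1},
    {"tx": -0.01, "ty": -0.0011, "tz": 0.0005, "ax": 0, "ay": 0, "az": 0.14, "claw": 1},
    {"tx": -0.012, "ty": -0.0011, "tz": 0.0005, "ax": 0, "ay": 0, "az": 0.14, "claw": 1},
    {"tx": -0.014, "ty": -0.0011, "tz": 0.0005, "ax": 0, "ay": 0, "az": 0.14, "claw": 1},
    {"tx": -0.014, "ty": -0.0011, "tz": 0.0005, "ax": 0, "ay": 0, "az": 0.14, "claw": 1}
  ]
}}

```text
clock: 12.15
tool_pos: [0.5198, -0.0197, 0.1082]
ee_rot: [-0.093, 3.14, 0.0]
wrist_force: [-1.1, 0.7, -0.4]
gripper_width: 0.0535
grasp_force: 20.0
```

```bash
python3 go.py -u -.014 -.0011 .0005 .14 10 20 30 
```

```text
t 12.15 tcp [ 0.5198 -0.0197  0.1082] yaw 183.38 tilt [0.0002 0.    ] bore s 4.4 left err -0.04 ang err -0.02 | F ax,left,z -1.05 0.75 -0.36 Mom ax,left,z [ 0.068 -0.16  -0.042] w 0.0535
meas-cmd mouthward 0.26 left -0.08 z -0.26 mm yaw -0.02
s 10.0 tx -0.0059 ty -0.0000 tz 0.0000 az -0.00
s 20.0 tx -0.0159 ty -0.0000 tz 0.0000 az -0.00
s 30.0 tx -0.0259 ty -0.0000 tz 0.0000 az -0.00
```

Request:
{"op": "carry_out", "data": {
  "deltas": [
    {"tx": -0.004, "ty": 0, "tz": 0, "ax": 0, "ay": 0, "az": 0, "claw": 1},
    {"tx": -0.008, "ty": 0, "tz": 0, "ax": 0, "ay": 0, "az": 0, "claw": 1},
    {"tx": -0.012, "ty": 0, "tz": 0, "ax": 0, "ay": 0, "az": 0, "claw": 1},
    {"tx": -0.016, "ty": 0, "tz": 0, "ax": 0, "ay": 0, "az": 0, "claw": 1},
    {"tx": -0.02, "ty": 0, "tz": 0, "ax": 0, "ay": 0, "az": 0, "claw": 1},
    {"tx": -0.024, "ty": 0, "tz": 0, "ax": 0, "ay": 0, "az": 0, "claw": 1},
    {"tx": -0.026, "ty": 0, "tz": 0, "ax": 0, "ay": 0, "az": 0, "claw": 1},
    {"tx": -0.026, "ty": 0.0009, "tz": 0, "ax": 0, "ay": 0, "az": 0, "claw": 1},
    {"tx": -0.026, "ty": 0.0009, "tz": 0, "ax": 0, "ay": 0, "az": 0, "claw": 1},
    {"tx": -0.026, "ty": 0.0009, "tz": 0, "ax": 0, "ay": 0, "az": 0, "claw": 1}
  ]
}}

```text
clock: 13.15
tool_pos: [0.5452, -0.0173, 0.1082]
ee_rot: [0.093, -3.14, 0.0]
wrist_force: [0.1, 0.8, -1.4]
gripper_width: 0.0535
grasp_force: 20.0
```

```bash
python3 go.py -u -.026 .0009 0 0 30; python3 -c "
from st import *
for i in range(3): env.camera('side'); report()"
```

```text
t 13.15 tcp [ 0.5452 -0.0173  0.1082] yaw -176.61 tilt [-0.0003 -0.    ] bore s 29.8 left err 0.84 ang err -0.01 | F ax,left,z 0.13 0.78 -1.4 Mom ax,left,z [ 0.063 -0.135  0.021] w 0.0535
meas-cmd mouthward -0.28 left -0.09 z -0.28 mm yaw -0.01
s 30.0 tx 0.0001 ty -0.0009 tz 0.0000 az -0.00
t 13.2 tcp [ 0.5452 -0.0173  0.1083] yaw -176.62 tilt [-0.0001  0.    ] bore s 29.9 left err 0.82 ang err -0.02 | F ax,left,z 0.58 -0.22 -0.07 Mom ax,left,z [ 0.041 -0.167 -0.027] w 0.0538
t 13.25 tcp [ 0.5452 -0.0173  0.1083] yaw -176.62 tilt [-0.0001 -0.    ] bore s 29.9 left err 0.82 ang err -0.02 | F ax,left,z -0.78 0.38 -0.39 Mom ax,left,z [ 0.035 -0.127 -0.036] w 0.0534
t 13.3 tcp [ 0.5453 -0.0173  0.1083] yaw -176.62 tilt [-0.  0.] bore s 29.9 left err 0.8 ang err -0.02 | F ax,left,z -0.29 0.13 -0.21 Mom ax,left,z [ 0.038 -0.117 -0.   ] w 0.0539
```

Request:
{"op": "carry_out", "data": {
  "deltas": [
    {"tx": 0, "ty": -0.0018, "tz": 0, "ax": 0, "ay": 0, "az": 0, "claw": 1},
    {"tx": 0, "ty": -0.0018, "tz": 0, "ax": 0, "ay": 0, "az": 0, "claw": 1},
    {"tx": 0, "ty": -0.0018, "tz": 0, "ax": 0, "ay": 0, "az": 0, "claw": 1}
  ]
}}

```text
clock: 13.6
tool_pos: [0.5455, -0.0192, 0.1083]
ee_rot: [-0.092, 3.14, -0.0]
wrist_force: [1.0, 0.4, -1.1]
gripper_width: 0.0541
grasp_force: 20.0
```

```bash
python3 go.py -u 0 -.0018 0 0 30; python3 -c "
from st import *
for i in range(3): env.camera('side'); report()"
```

```text
t 13.6 tcp [ 0.5455 -0.0192  0.1083] yaw 183.37 tilt [ 0. -0.] bore s 30.0 left err -1.09 ang err -0.03 | F ax,left,z 1.01 0.37 -1.05 Mom ax,left,z [ 0.072 -0.161 -0.06 ] w 0.0541
meas-cmd mouthward -0.09 left -0.23 z -0.23 mm yaw -0.03
s 30.0 tx 0.0001 ty 0.0009 tz 0.0000 az -0.00
t 13.65 tcp [ 0.5455 -0.0192  0.1083] yaw 183.38 tilt [0. 0.] bore s 30.0 left err -1.05 ang err -0.02 | F ax,left,z 0.91 0.27 -0.9 Mom ax,left,z [ 0.013 -0.17   0.031] w 0.0539
t 13.7 tcp [ 0.5455 -0.0192  0.1083] yaw 183.37 tilt [0.0001 0.    ] bore s 30.1 left err -1.04 ang err -0.03 | F ax,left,z -0.19 -0.28 -0.52 Mom ax,left,z [ 0.068 -0.161 -0.017] w 0.0539
t 13.75 tcp [ 0.5455 -0.0191  0.1082] yaw -176.62 tilt [-0. -0.] bore s 30.0 left err -1.01 ang err -0.02 | F ax,left,z -0.53 0.3 -0.97 Mom ax,left,z [-0.004 -0.209 -0.018] w 0.054
```

The bore is centred: no contact at ±0.9 mm. Next I feed into the bend.

```bash
python3 go.py 33 36 39 42 45 48 51 54 57 60 63 66| grep "^s"
```

```text
s 33.0 tx -0.0029 ty 0.0009 tz 0.0000 az -0.00
s 36.0 tx -0.0059 ty 0.0009 tz 0.0000 az -0.00
s 39.0 tx -0.0089 ty 0.0009 tz 0.0000 az -0.00
s 42.0 tx -0.0119 ty 0.0009 tz 0.0000 az -0.00
s 45.0 tx -0.0149 ty 0.0009 tz 0.0000 az -0.04
s 48.0 tx -0.0179 ty 0.0010 tz 0.0000 az -0.94
s 51.0 tx -0.0209 ty 0.0013 tz 0.0000 az -1.89
s 54.0 tx -0.0239 ty 0.0016 tz 0.0000 az -2.85
s 57.0 tx -0.0269 ty 0.0019 tz 0.0000 az -3.84
s 60.0 tx -0.0299 ty 0.0023 tz 0.0000 az -4.85
s 63.0 tx -0.0328 ty 0.0028 tz 0.0000 az -5.91
s 66.0 tx -0.0358 ty 0.0033 tz 0.0000 az -7.01
```

Request:
{"op": "carry_out", "data": {
  "deltas": [
    {"tx": 0, "ty": 0.0009, "tz": 0, "ax": 0, "ay": 0, "az": 0, "claw": 1},
    {"tx": -0.003, "ty": 0.0009, "tz": 0, "ax": 0, "ay": 0, "az": 0, "claw": 1},
    {"tx": -0.006, "ty": 0.0009, "tz": 0, "ax": 0, "ay": 0, "az": 0, "claw": 1},
    {"tx": -0.009, "ty": 0.0009, "tz": 0, "ax": 0, "ay": 0, "az": 0, "claw": 1},
    {"tx": -0.012, "ty": 0.0009, "tz": 0, "ax": 0, "ay": 0, "az": 0, "claw": 1},
    {"tx": -0.015, "ty": 0.0009, "tz": 0, "ax": 0, "ay": 0, "az": 0, "claw": 1},
    {"tx": -0.018, "ty": 0.001, "tz": 0, "ax": 0, "ay": 0, "az": -0.9, "claw": 1},
    {"tx": -0.021, "ty": 0.0013, "tz": 0, "ax": 0, "ay": 0, "az": -1.9, "claw": 1},
    {"tx": -0.024, "ty": 0.0016, "tz": 0, "ax": 0, "ay": 0, "az": -2.9, "claw": 1},
    {"tx": -0.027, "ty": 0.0019, "tz": 0, "ax": 0, "ay": 0, "az": -3.8, "claw": 1},
    {"tx": -0.03, "ty": 0.0023, "tz": 0, "ax": 0, "ay": 0, "az": -4.9, "claw": 1}
  ]
}}

```text
clock: 14.85
tool_pos: [0.5755, -0.015, 0.1082]
ee_rot: [0.229, -3.133, -0.0]
wrist_force: [-0.2, 0.6, -0.3]
gripper_width: 0.0543
grasp_force: 20.0
```

```bash
python3 go.py -u -.03 .0023 0 -4.9 63 66 69 72 75 78 81 84 
```

```text
t 14.85 tcp [ 0.5755 -0.015   0.1082] yaw -171.63 tilt [-0.  0.] bore s 60.3 left err -0.15 ang err 0.01 | F ax,left,z -0.09 0.61 -0.35 Mom ax,left,z [ 0.037 -0.163 -0.   ] w 0.0543
meas-cmd mouthward 0.16 left -0.12 z -0.25 mm yaw 0.07
s 63.0 tx -0.0029 ty 0.0002 tz 0.0000 az -1.01
s 66.0 tx -0.0059 ty 0.0005 tz 0.0000 az -2.11
s 69.0 tx -0.0089 ty 0.0008 tz 0.0000 az -3.26
s 72.0 tx -0.0119 ty 0.0012 tz 0.0000 az -4.46
s 75.0 tx -0.0149 ty 0.0017 tz 0.0000 az -5.72
s 78.0 tx -0.0180 ty 0.0022 tz 0.0000 az -7.05
s 81.0 tx -0.0210 ty 0.0029 tz 0.0000 az -8.43
s 84.0 tx -0.0240 ty 0.0036 tz 0.0000 az -9.89
```

Request:
{"op": "carry_out", "data": {
  "deltas": [
    {"tx": -0.003, "ty": 0.0002, "tz": 0, "ax": 0, "ay": 0, "az": -1.0, "claw": 1},
    {"tx": -0.006, "ty": 0.0005, "tz": 0, "ax": 0, "ay": 0, "az": -2.1, "claw": 1},
    {"tx": -0.009, "ty": 0.0008, "tz": 0, "ax": 0, "ay": 0, "az": -3.3, "claw": 1},
    {"tx": -0.012, "ty": 0.0012, "tz": 0, "ax": 0, "ay": 0, "az": -4.5, "claw": 1},
    {"tx": -0.015, "ty": 0.0017, "tz": 0, "ax": 0, "ay": 0, "az": -5.7, "claw": 1},
    {"tx": -0.018, "ty": 0.0022, "tz": 0, "ax": 0, "ay": 0, "az": -7.0, "claw": 1},
    {"tx": -0.021, "ty": 0.0029, "tz": 0, "ax": 0, "ay": 0, "az": -8.4, "claw": 1},
    {"tx": -0.024, "ty": 0.0036, "tz": 0, "ax": 0, "ay": 0, "az": -9.9, "claw": 1},
    {"tx": -0.024, "ty": 0.0036, "tz": 0, "ax": 0, "ay": 0, "az": -9.9, "claw": 1}
  ]
}}

```text
clock: 15.75
tool_pos: [0.599, -0.0078, 0.1082]
ee_rot: [-0.498, 3.102, -0.0]
wrist_force: [-0.6, 0.4, -1.4]
gripper_width: 0.0537
grasp_force: 20.0
```

```bash
python3 go.py -u -.024 .0036 0 -9.9 87 90 93 96 99 102 105 108 
```

```text
t 15.75 tcp [ 0.599  -0.0078  0.1082] yaw 198.24 tilt [0.0003 0.    ] bore s 84.4 left err -0.11 ang err -0.15 | F ax,left,z -0.42 0.58 -1.42 Mom ax,left,z [ 0.042 -0.126 -0.002] w 0.0537
meas-cmd mouthward 0.38 left -0.08 z -0.27 mm yaw 0.04
s 87.0 tx -0.0030 ty 0.0003 tz 0.0000 az -1.50
s 90.0 tx -0.0061 ty 0.0007 tz 0.0000 az -3.09
s 93.0 tx -0.0092 ty 0.0012 tz 0.0000 az -4.74
s 96.0 tx -0.0123 ty 0.0018 tz 0.0000 az -6.45
s 99.0 tx -0.0153 ty 0.0025 tz 0.0000 az -8.22
s 102.0 tx -0.0183 ty 0.0032 tz 0.0000 az -10.06
s 105.0 tx -0.0213 ty 0.0042 tz 0.0000 az -11.95
s 108.0 tx -0.0243 ty 0.0052 tz 0.0000 az -13.89
```

Request:
{"op": "carry_out", "data": {
  "deltas": [
    {"tx": -0.003, "ty": 0.0003, "tz": 0, "ax": 0, "ay": 0, "az": -1.5, "claw": 1},
    {"tx": -0.006, "ty": 0.0007, "tz": 0, "ax": 0, "ay": 0, "az": -3.1, "claw": 1},
    {"tx": -0.0092, "ty": 0.0012, "tz": 0, "ax": 0, "ay": 0, "az": -4.7, "claw": 1},
    {"tx": -0.0123, "ty": 0.0018, "tz": 0, "ax": 0, "ay": 0, "az": -6.5, "claw": 1},
    {"tx": -0.0153, "ty": 0.0025, "tz": 0, "ax": 0, "ay": 0, "az": -8.2, "claw": 1},
    {"tx": -0.0183, "ty": 0.0032, "tz": 0, "ax": 0, "ay": 0, "az": -10.1, "claw": 1},
    {"tx": -0.0183, "ty": 0.0032, "tz": 0, "ax": 0, "ay": 0, "az": -10.1, "claw": 1}
  ]
}}

```text
clock: 16.45
tool_pos: [0.6154, 0.001, 0.1082]
ee_rot: [-0.769, 3.046, -0.0]
wrist_force: [-0.1, -0.1, -1.0]
gripper_width: 0.0539
grasp_force: 20.0
```

```bash
python3 go.py -u -.0183 .0032 0 -10.1 105 108 111 114 117 120 
```

```text
t 16.45 tcp [0.6154 0.001  0.1082] yaw 208.35 tilt [ 0.0003 -0.    ] bore s 102.3 left err -0.14 ang err -0.1 | F ax,left,z -0.16 -0.03 -1.04 Mom ax,left,z [ 0.018 -0.198  0.007] w 0.0539
meas-cmd mouthward 0.39 left -0.09 z -0.30 mm yaw 0.05
s 105.0 tx -0.0032 ty 0.0004 tz 0.0000 az -1.85
s 108.0 tx -0.0063 ty 0.0009 tz 0.0000 az -3.79
s 111.0 tx -0.0094 ty 0.0015 tz 0.0000 az -5.77
s 114.0 tx -0.0124 ty 0.0022 tz 0.0000 az -7.80
s 117.0 tx -0.0155 ty 0.0030 tz 0.0000 az -9.87
s 120.0 tx -0.0185 ty 0.0039 tz 0.0000 az -11.97
```

Request:
{"op": "carry_out", "data": {
  "deltas": [
    {"tx": -0.0032, "ty": 0.0004, "tz": 0, "ax": 0, "ay": 0, "az": -1.9, "claw": 1},
    {"tx": -0.0063, "ty": 0.0009, "tz": 0, "ax": 0, "ay": 0, "az": -3.8, "claw": 1},
    {"tx": -0.0094, "ty": 0.0015, "tz": 0, "ax": 0, "ay": 0, "az": -5.8, "claw": 1},
    {"tx": -0.0124, "ty": 0.0022, "tz": 0, "ax": 0, "ay": 0, "az": -7.8, "claw": 1},
    {"tx": -0.0155, "ty": 0.003, "tz": 0, "ax": 0, "ay": 0, "az": -9.9, "claw": 1},
    {"tx": -0.0185, "ty": 0.0039, "tz": 0, "ax": 0, "ay": 0, "az": -12, "claw": 1},
    {"tx": -0.0185, "ty": 0.0039, "tz": 0, "ax": 0, "ay": 0, "az": -12, "claw": 1}
  ]
}}

```text
clock: 17.15
tool_pos: [0.6295, 0.0131, 0.1082]
ee_rot: [-1.082, 2.949, -0.0]
wrist_force: [-0.3, 0.2, -1.3]
gripper_width: 0.0537
grasp_force: 20.0
```

```bash
python3 go.py -u -.0185 .0039 0 -12 
```

```text
t 17.15 tcp [0.6295 0.0131 0.1082] yaw 220.29 tilt [ 0.0001 -0.    ] bore s 120.1 left err -0.1 ang err -0.05 | F ax,left,z -0.13 0.37 -1.31 Mom ax,left,z [-0.027 -0.141  0.064] w 0.0537
meas-cmd mouthward 0.10 left -0.07 z -0.31 mm yaw -0.01
```

Request:
{"op": "carry_out", "data": {
  "deltas": [
    {"tx": 0, "ty": 0.0008, "tz": 0, "ax": 0, "ay": 0, "az": 0, "claw": 1},
    {"tx": 0, "ty": 0.0008, "tz": 0, "ax": 0, "ay": 0, "az": 0, "claw": 1},
    {"tx": 0, "ty": 0.0008, "tz": 0, "ax": 0, "ay": 0, "az": 0, "claw": 1}
  ]
}}

```text
clock: 17.45
tool_pos: [0.6287, 0.0134, 0.1083]
ee_rot: [1.081, -2.95, -0.0]
wrist_force: [0.5, -0.5, -0.1]
gripper_width: 0.0538
grasp_force: 20.0
```

```bash
python3 go.py -u 0 .0008 0 0; python3 -c "
from st import *
for i in range(2): env.camera('side'); report()"
```

```text
t 17.45 tcp [0.6287 0.0134 0.1083] yaw -139.74 tilt [-0.0001 -0.    ] bore s 119.7 left err 0.7 ang err 0.2 | F ax,left,z 0.05 -0.7 -0.1 Mom ax,left,z [-0.049 -0.133  0.001] w 0.0538
meas-cmd mouthward -0.31 left -0.07 z -0.21 mm yaw -0.04
t 17.5 tcp [0.6288 0.0134 0.1083] yaw -139.74 tilt [-0. -0.] bore s 119.7 left err 0.68 ang err 0.21 | F ax,left,z -0.88 -0.16 -1.28 Mom ax,left,z [-0.003 -0.114 -0.022] w 0.0538
t 17.55 tcp [0.6288 0.0135 0.1083] yaw -139.73 tilt [-0.  0.] bore s 119.8 left err 0.69 ang err 0.14 | F ax,left,z -0.09 -0.24 -1.57 Mom ax,left,z [-0.025 -0.134  0.045] w 0.054
```

Request:
{"op": "carry_out", "data": {
  "deltas": [
    {"tx": 0, "ty": -0.0016, "tz": 0, "ax": 0, "ay": 0, "az": 0, "claw": 1},
    {"tx": 0, "ty": -0.0016, "tz": 0, "ax": 0, "ay": 0, "az": 0, "claw": 1},
    {"tx": 0, "ty": -0.0016, "tz": 0, "ax": 0, "ay": 0, "az": 0, "claw": 1}
  ]
}}

```text
clock: 17.85
tool_pos: [0.6296, 0.0125, 0.1082]
ee_rot: [1.081, -2.949, -0.001]
wrist_force: [-2.0, 1.4, 0.6]
gripper_width: 0.0541
grasp_force: 20.0
```

```bash
python3 -c "
from st import *
for i in range(2): env.camera('side'); report()"; python3 go.py -u 0 -.0016 0 0 123 126 129 132 135 138 141
```

```text
t 17.9 tcp [0.6296 0.0124 0.1082] yaw -139.72 tilt [-0.0006  0.0001] bore s 119.7 left err -0.63 ang err 0.22 | F ax,left,z -0.38 2.41 0.05 Mom ax,left,z [ 0.727 -0.13  -0.012] w 0.0536
t 17.95 tcp [0.6296 0.0125 0.1082] yaw -139.72 tilt [-0.0005  0.0001] bore s 119.8 left err -0.65 ang err 0.16 | F ax,left,z 0.17 3.14 0.28 Mom ax,left,z [ 0.64  -0.116 -0.026] w 0.0536
t 17.95 tcp [0.6296 0.0125 0.1082] yaw -139.72 tilt [-0.0005  0.0001] bore s 119.8 left err -0.65 ang err 0.16 | F ax,left,z 0.17 3.14 0.28 Mom ax,left,z [ 0.64  -0.116 -0.026] w 0.0536
meas-cmd mouthward -0.22 left 0.18 z -0.26 mm yaw -0.02
s 123.0 tx -0.0032 ty 0.0012 tz 0.0000 az -2.09
s 126.0 tx -0.0063 ty 0.0018 tz 0.0000 az -4.23
s 129.0 tx -0.0094 ty 0.0024 tz 0.0000 az -6.38
s 132.0 tx -0.0125 ty 0.0032 tz 0.0000 az -8.54
s 135.0 tx -0.0155 ty 0.0040 tz 0.0000 az -10.69
s 138.0 tx -0.0185 ty 0.0050 tz 0.0000 az -12.84
s 141.0 tx -0.0215 ty 0.0061 tz 0.0000 az -14.97
```

Contact on the right at −0.65 mm while the left is free, so the path should shift about 0.4 mm left. Correcting the model.

```bash
echo '{"M":[0.6497,0.1685],"yaw":3.4,"C":[5.3]}'>corr.json; python3 go.py 120 123 126 129 132 135 138 141|grep ^s
```

```text
s 120.0 tx 0.0001 ty 0.0013 tz 0.0000 az -0.04
s 123.0 tx -0.0030 ty 0.0017 tz 0.0000 az -2.14
s 126.0 tx -0.0061 ty 0.0022 tz 0.0000 az -4.26
s 129.0 tx -0.0092 ty 0.0029 tz 0.0000 az -6.40
s 132.0 tx -0.0123 ty 0.0036 tz 0.0000 az -8.53
s 135.0 tx -0.0153 ty 0.0045 tz 0.0000 az -10.67
s 138.0 tx -0.0183 ty 0.0055 tz 0.0000 az -12.79
s 141.0 tx -0.0213 ty 0.0066 tz 0.0000 az -14.91
```

Request:
{"op": "carry_out", "data": {
  "deltas": [
    {"tx": 0, "ty": 0.0013, "tz": 0, "ax": 0, "ay": 0, "az": 0, "claw": 1},
    {"tx": 0, "ty": 0.0013, "tz": 0, "ax": 0, "ay": 0, "az": 0, "claw": 1},
    {"tx": -0.003, "ty": 0.0017, "tz": 0, "ax": 0, "ay": 0, "az": -2.1, "claw": 1},
    {"tx": -0.0061, "ty": 0.0022, "tz": 0, "ax": 0, "ay": 0, "az": -4.3, "claw": 1},
    {"tx": -0.0092, "ty": 0.0029, "tz": 0, "ax": 0, "ay": 0, "az": -6.4, "claw": 1},
    {"tx": -0.0123, "ty": 0.0036, "tz": 0, "ax": 0, "ay": 0, "az": -8.5, "claw": 1},
    {"tx": -0.0153, "ty": 0.0045, "tz": 0, "ax": 0, "ay": 0, "az": -10.7, "claw": 1},
    {"tx": -0.0153, "ty": 0.0045, "tz": 0, "ax": 0, "ay": 0, "az": -10.7, "claw": 1}
  ]
}}

```text
clock: 18.75
tool_pos: [0.639, 0.0257, 0.1082]
ee_rot: [-1.352, 2.835, -0.001]
wrist_force: [0.4, 0.2, -0.7]
gripper_width: 0.0535
grasp_force: 20.0
```

```bash
python3 go.py -u -.0153 .0045 0 -10.7 138 141 144 147 150 153 156 159
```

```text
t 18.75 tcp [0.639  0.0257 0.1082] yaw 231.0 tilt [ 0.0006 -0.0001] bore s 135.1 left err -0.34 ang err -0.04 | F ax,left,z 0.44 -0.21 -0.67 Mom ax,left,z [-0.018 -0.166  0.047] w 0.0535
meas-cmd mouthward 0.17 left -0.33 z -0.25 mm yaw -0.00
s 138.0 tx -0.0032 ty 0.0004 tz 0.0000 az -2.09
s 141.0 tx -0.0063 ty 0.0009 tz 0.0000 az -4.21
s 144.0 tx -0.0094 ty 0.0016 tz 0.0000 az -6.30
s 147.0 tx -0.0124 ty 0.0023 tz 0.0000 az -8.37
s 150.0 tx -0.0155 ty 0.0032 tz 0.0000 az -10.40
s 153.0 tx -0.0185 ty 0.0041 tz 0.0000 az -12.40
s 156.0 tx -0.0214 ty 0.0051 tz 0.0000 az -14.35
s 159.0 tx -0.0244 ty 0.0063 tz 0.0000 az -16.26
```

Request:
{"op": "carry_out", "data": {
  "deltas": [
    {"tx": -0.0032, "ty": 0.0004, "tz": 0, "ax": 0, "ay": 0, "az": -2.1, "claw": 1},
    {"tx": -0.0063, "ty": 0.0009, "tz": 0, "ax": 0, "ay": 0, "az": -4.2, "claw": 1},
    {"tx": -0.0094, "ty": 0.0016, "tz": 0, "ax": 0, "ay": 0, "az": -6.3, "claw": 1},
    {"tx": -0.0124, "ty": 0.0023, "tz": 0, "ax": 0, "ay": 0, "az": -8.4, "claw": 1},
    {"tx": -0.0155, "ty": 0.0032, "tz": 0, "ax": 0, "ay": 0, "az": -10.4, "claw": 1},
    {"tx": -0.0155, "ty": 0.0032, "tz": 0, "ax": 0, "ay": 0, "az": -10.4, "claw": 1}
  ]
}}

```text
clock: 19.35
tool_pos: [0.6461, 0.0398, 0.1082]
ee_rot: [-1.603, 2.702, -0.0]
wrist_force: [-0.1, -0.6, -0.8]
gripper_width: 0.0544
grasp_force: 20.0
```

```bash
python3 go.py -u -.0155 .0032 0 -10.4 153 156 159 162 165 168
```

```text
t 19.35 tcp [0.6461 0.0398 0.1082] yaw 241.35 tilt [ 0.0003 -0.0001] bore s 150.0 left err -0.1 ang err -0.05 | F ax,left,z -0.54 -0.22 -0.82 Mom ax,left,z [-0.043 -0.122  0.031] w 0.0544
meas-cmd mouthward -0.01 left -0.14 z -0.29 mm yaw -0.05
s 153.0 tx -0.0031 ty 0.0003 tz 0.0000 az -2.00
s 156.0 tx -0.0062 ty 0.0008 tz 0.0000 az -3.95
s 159.0 tx -0.0093 ty 0.0014 tz 0.0000 az -5.86
s 162.0 tx -0.0123 ty 0.0021 tz 0.0000 az -7.72
s 165.0 tx -0.0154 ty 0.0029 tz 0.0000 az -9.52
s 168.0 tx -0.0184 ty 0.0037 tz 0.0000 az -11.26
```

Request:
{"op": "carry_out", "data": {
  "deltas": [
    {"tx": -0.0031, "ty": 0.0003, "tz": 0, "ax": 0, "ay": 0, "az": -2.0, "claw": 1},
    {"tx": -0.0062, "ty": 0.0008, "tz": 0, "ax": 0, "ay": 0, "az": -4.0, "claw": 1},
    {"tx": -0.0093, "ty": 0.0014, "tz": 0, "ax": 0, "ay": 0, "az": -5.9, "claw": 1},
    {"tx": -0.0123, "ty": 0.0021, "tz": 0, "ax": 0, "ay": 0, "az": -7.7, "claw": 1},
    {"tx": -0.0154, "ty": 0.0029, "tz": 0, "ax": 0, "ay": 0, "az": -9.5, "claw": 1},
    {"tx": -0.0154, "ty": 0.0029, "tz": 0, "ax": 0, "ay": 0, "az": -9.5, "claw": 1}
  ]
}}

```text
clock: 19.95
tool_pos: [0.6509, 0.055, 0.1082]
ee_rot: [-1.823, 2.559, -0.0]
wrist_force: [-0.1, 0.2, -0.1]
gripper_width: 0.0536
grasp_force: 20.0
```

```bash
python3 go.py -u -.0154 .0029 0 -9.5
```

```text
t 19.95 tcp [0.6509 0.055  0.1082] yaw 250.93 tilt [0.0002 0.    ] bore s 165.3 left err 0.02 ang err -0.16 | F ax,left,z 0.15 0.19 -0.11 Mom ax,left,z [-0.021 -0.108  0.023] w 0.0536
meas-cmd mouthward 0.24 left -0.02 z -0.25 mm yaw 0.03
```

Request:
{"op": "carry_out", "data": {
  "deltas": [
    {"tx": 0, "ty": 0.0008, "tz": 0, "ax": 0, "ay": 0, "az": 0, "claw": 1},
    {"tx": 0, "ty": 0.0008, "tz": 0, "ax": 0, "ay": 0, "az": 0, "claw": 1},
    {"tx": 0, "ty": 0.0008, "tz": 0, "ax": 0, "ay": 0, "az": 0, "claw": 1}
  ]
}}

```text
clock: 20.25
tool_pos: [0.6499, 0.0547, 0.1083]
ee_rot: [1.821, -2.56, -0.0]
wrist_force: [-0.1, -0.2, -1.0]
gripper_width: 0.0538
grasp_force: 20.0
```

```bash
python3 -c "
from st import *
for i in range(2): env.camera('side'); report()";python3 go.py -u 0 .0008 0 0 
```

```text
t 20.3 tcp [0.6499 0.0548 0.1083] yaw -109.13 tilt [-0. -0.] bore s 164.8 left err 0.84 ang err 0.07 | F ax,left,z 0.31 0.24 -1.09 Mom ax,left,z [-0.041 -0.138 -0.01 ] w 0.0538
t 20.35 tcp [0.65   0.0547 0.1083] yaw -109.13 tilt [-0. -0.] bore s 164.7 left err 0.82 ang err 0.13 | F ax,left,z -0.38 0.6 -0.6 Mom ax,left,z [-0.044 -0.145  0.026] w 0.0536
t 20.35 tcp [0.65   0.0547 0.1083] yaw -109.13 tilt [-0. -0.] bore s 164.7 left err 0.82 ang err 0.13 | F ax,left,z -0.38 0.6 -0.6 Mom ax,left,z [-0.044 -0.145  0.026] w 0.0536
meas-cmd mouthward -0.29 left -0.03 z -0.24 mm yaw -0.03
```

Request:
{"op": "carry_out", "data": {
  "deltas": [
    {"tx": 0, "ty": -0.0016, "tz": 0, "ax": 0, "ay": 0, "az": 0, "claw": 1},
    {"tx": 0, "ty": -0.0016, "tz": 0, "ax": 0, "ay": 0, "az": 0, "claw": 1},
    {"tx": 0, "ty": -0.0016, "tz": 0, "ax": 0, "ay": 0, "az": 0, "claw": 1}
  ]
}}

```text
clock: 20.65
tool_pos: [0.6516, 0.0543, 0.1082]
ee_rot: [-1.821, 2.56, -0.0]
wrist_force: [0.7, -0.4, -1.2]
gripper_width: 0.0541
grasp_force: 20.0
```

```bash
python3 -c "
from st import *
for i in range(2): env.camera('side'); report()"; python3 go.py -u 0 -.0016 0 0 165 168 171 174 177 180 183 186 189 192
```

```text
t 20.7 tcp [0.6516 0.0543 0.1083] yaw 250.88 tilt [ 0.0001 -0.    ] bore s 164.9 left err -0.82 ang err 0.02 | F ax,left,z 0.54 -0.32 -1.05 Mom ax,left,z [ 0.061 -0.104  0.04 ] w 0.0541
t 20.75 tcp [0.6515 0.0543 0.1083] yaw 250.88 tilt [0.0001 0.    ] bore s 164.9 left err -0.81 ang err 0.02 | F ax,left,z -0.0 -0.4 -1.32 Mom ax,left,z [-0.071 -0.119  0.009] w 0.054
t 20.75 tcp [0.6515 0.0543 0.1083] yaw 250.88 tilt [0.0001 0.    ] bore s 164.9 left err -0.81 ang err 0.02 | F ax,left,z -0.0 -0.4 -1.32 Mom ax,left,z [-0.071 -0.119  0.009] w 0.054
meas-cmd mouthward -0.17 left -0.06 z -0.25 mm yaw -0.02
s 165.0 tx 0.0000 ty 0.0008 tz 0.0000 az -0.02
s 168.0 tx -0.0031 ty 0.0011 tz 0.0000 az -1.76
s 171.0 tx -0.0062 ty 0.0015 tz 0.0000 az -3.44
s 174.0 tx -0.0092 ty 0.0020 tz 0.0000 az -5.06
s 177.0 tx -0.0123 ty 0.0026 tz 0.0000 az -6.62
s 180.0 tx -0.0153 ty 0.0032 tz 0.0000 az -8.11
s 183.0 tx -0.0183 ty 0.0039 tz 0.0000 az -9.54
s 186.0 tx -0.0212 ty 0.0047 tz 0.0000 az -10.91
s 189.0 tx -0.0242 ty 0.0055 tz 0.0000 az -12.22
s 192.0 tx -0.0271 ty 0.0064 tz 0.0000 az -13.47
```

Centred. Continuing.

Request:
{"op": "carry_out", "data": {
  "deltas": [
    {"tx": 0, "ty": 0.0008, "tz": 0, "ax": 0, "ay": 0, "az": 0, "claw": 1},
    {"tx": 0, "ty": 0.0008, "tz": 0, "ax": 0, "ay": 0, "az": 0, "claw": 1},
    {"tx": -0.0031, "ty": 0.0011, "tz": 0, "ax": 0, "ay": 0, "az": -1.8, "claw": 1},
    {"tx": -0.0062, "ty": 0.0015, "tz": 0, "ax": 0, "ay": 0, "az": -3.4, "claw": 1},
    {"tx": -0.0092, "ty": 0.002, "tz": 0, "ax": 0, "ay": 0, "az": -5.1, "claw": 1},
    {"tx": -0.0123, "ty": 0.0026, "tz": 0, "ax": 0, "ay": 0, "az": -6.6, "claw": 1},
    {"tx": -0.0153, "ty": 0.0032, "tz": 0, "ax": 0, "ay": 0, "az": -8.1, "claw": 1},
    {"tx": -0.0183, "ty": 0.0039, "tz": 0, "ax": 0, "ay": 0, "az": -9.5, "claw": 1},
    {"tx": -0.0212, "ty": 0.0047, "tz": 0, "ax": 0, "ay": 0, "az": -10.9, "claw": 1},
    {"tx": -0.0212, "ty": 0.0047, "tz": 0, "ax": 0, "ay": 0, "az": -10.9, "claw": 1}
  ]
}}

```text
clock: 21.75
tool_pos: [0.6541, 0.0764, 0.1083]
ee_rot: [-2.058, 2.374, -0.0]
wrist_force: [0.3, -0.6, -0.7]
gripper_width: 0.054
grasp_force: 20.0
```

```bash
python3 go.py -u -.0212 .0047 0 -10.9 189 192 195 198 201 204 207 210 213 216 219 222 225
```

```text
t 21.75 tcp [0.6541 0.0764 0.1083] yaw 261.85 tilt [0.0001 0.    ] bore s 186.2 left err 0.03 ang err -0.05 | F ax,left,z -0.51 -0.35 -0.72 Mom ax,left,z [-0.052 -0.167 -0.021] w 0.054
meas-cmd mouthward 0.29 left 0.02 z -0.25 mm yaw 0.05
s 189.0 tx -0.0031 ty 0.0002 tz 0.0000 az -1.32
s 192.0 tx -0.0061 ty 0.0006 tz 0.0000 az -2.57
s 195.0 tx -0.0091 ty 0.0009 tz 0.0000 az -3.76
s 198.0 tx -0.0121 ty 0.0013 tz 0.0000 az -4.91
s 201.0 tx -0.0151 ty 0.0018 tz 0.0000 az -6.00
s 204.0 tx -0.0181 ty 0.0023 tz 0.0000 az -7.06
s 207.0 tx -0.0211 ty 0.0029 tz 0.0000 az -8.09
s 210.0 tx -0.0240 ty 0.0035 tz 0.0000 az -9.08
s 213.0 tx -0.0269 ty 0.0042 tz 0.0000 az -10.06
s 216.0 tx -0.0299 ty 0.0049 tz 0.0000 az -11.03
s 219.0 tx -0.0328 ty 0.0056 tz 0.0000 az -11.60
s 222.0 tx -0.0357 ty 0.0062 tz 0.0000 az -11.60
s 225.0 tx -0.0387 ty 0.0068 tz 0.0000 az -11.60
```

Request:
{"op": "carry_out", "data": {
  "deltas": [
    {"tx": -0.0031, "ty": 0.0002, "tz": 0, "ax": 0, "ay": 0, "az": -1.3, "claw": 1},
    {"tx": -0.0061, "ty": 0.0006, "tz": 0, "ax": 0, "ay": 0, "az": -2.6, "claw": 1},
    {"tx": -0.0091, "ty": 0.0009, "tz": 0, "ax": 0, "ay": 0, "az": -3.8, "claw": 1},
    {"tx": -0.0121, "ty": 0.0013, "tz": 0, "ax": 0, "ay": 0, "az": -4.9, "claw": 1},
    {"tx": -0.0151, "ty": 0.0018, "tz": 0, "ax": 0, "ay": 0, "az": -6.0, "claw": 1},
    {"tx": -0.0181, "ty": 0.0023, "tz": 0, "ax": 0, "ay": 0, "az": -7.1, "claw": 1},
    {"tx": -0.0211, "ty": 0.0029, "tz": 0, "ax": 0, "ay": 0, "az": -8.1, "claw": 1},
    {"tx": -0.024, "ty": 0.0035, "tz": 0, "ax": 0, "ay": 0, "az": -9.1, "claw": 1},
    {"tx": -0.0269, "ty": 0.0042, "tz": 0, "ax": 0, "ay": 0, "az": -10.1, "claw": 1},
    {"tx": -0.0299, "ty": 0.0049, "tz": 0, "ax": 0, "ay": 0, "az": -11.0, "claw": 1},
    {"tx": -0.0299, "ty": 0.0049, "tz": 0, "ax": 0, "ay": 0, "az": -11.0, "claw": 1}
  ]
}}

```text
clock: 22.85
tool_pos: [0.6534, 0.1066, 0.1083]
ee_rot: [-2.276, 2.166, -0.0]
wrist_force: [0.5, 0.2, -0.4]
gripper_width: 0.0539
grasp_force: 20.0
```

```bash
python3 go.py -u -.0299 .0049 0 -11 219 222 225 228
```

```text
t 22.85 tcp [0.6534 0.1066 0.1083] yaw 272.83 tilt [0. 0.] bore s 216.3 left err 0.05 ang err -0.09 | F ax,left,z 0.17 -0.52 -0.4 Mom ax,left,z [-0.046 -0.083  0.021] w 0.0539
meas-cmd mouthward 0.28 left 0.02 z -0.24 mm yaw 0.03
s 219.0 tx -0.0030 ty 0.0001 tz 0.0000 az -0.60
s 222.0 tx -0.0060 ty 0.0001 tz 0.0000 az -0.60
s 225.0 tx -0.0090 ty 0.0002 tz 0.0000 az -0.60
s 228.0 tx -0.0120 ty 0.0002 tz 0.0000 az -0.60
```

Request:
{"op": "carry_out", "data": {
  "deltas": [
    {"tx": -0.003, "ty": 0.0001, "tz": 0, "ax": 0, "ay": 0, "az": -0.6, "claw": 1},
    {"tx": -0.006, "ty": 0.0001, "tz": 0, "ax": 0, "ay": 0, "az": -0.6, "claw": 1},
    {"tx": -0.009, "ty": 0.0002, "tz": 0, "ax": 0, "ay": 0, "az": -0.6, "claw": 1},
    {"tx": -0.012, "ty": 0.0002, "tz": 0, "ax": 0, "ay": 0, "az": -0.6, "claw": 1},
    {"tx": -0.012, "ty": 0.0011, "tz": 0, "ax": 0, "ay": 0, "az": -0.6, "claw": 1},
    {"tx": -0.012, "ty": 0.0011, "tz": 0, "ax": 0, "ay": 0, "az": -0.6, "claw": 1}
  ]
}}

```text
clock: 23.45
tool_pos: [0.6516, 0.1182, 0.1082]
ee_rot: [2.286, -2.155, -0.0]
wrist_force: [0.3, 0.7, -0.6]
gripper_width: 0.0538
grasp_force: 20.0
```

```bash
python3 -c "
from st import *
for i in range(2): env.camera('side'); report()";python3 go.py -u -.012 .0011 0 -.6 
```

```text
t 23.5 tcp [0.6517 0.1181 0.1083] yaw -86.61 tilt [-0.0001 -0.0001] bore s 227.9 left err 1.03 ang err -0.01 | F ax,left,z 0.4 0.25 -1.1 Mom ax,left,z [-0.031 -0.053 -0.042] w 0.0535
t 23.55 tcp [0.6517 0.1181 0.1082] yaw -86.62 tilt [-0.0001 -0.    ] bore s 227.8 left err 1.0 ang err -0.02 | F ax,left,z -0.18 -0.36 -1.61 Mom ax,left,z [-0.037 -0.119  0.004] w 0.0542
t 23.55 tcp [0.6517 0.1181 0.1082] yaw -86.62 tilt [-0.0001 -0.    ] bore s 227.8 left err 1.0 ang err -0.02 | F ax,left,z -0.18 -0.36 -1.61 Mom ax,left,z [-0.037 -0.119  0.004] w 0.0542
meas-cmd mouthward -0.23 left 0.08 z -0.27 mm yaw -0.02
```

Request:
{"op": "carry_out", "data": {
  "deltas": [
    {"tx": 0, "ty": -0.0018, "tz": 0, "ax": 0, "ay": 0, "az": 0, "claw": 1},
    {"tx": 0, "ty": -0.0018, "tz": 0, "ax": 0, "ay": 0, "az": 0, "claw": 1},
    {"tx": 0, "ty": -0.0018, "tz": 0, "ax": 0, "ay": 0, "az": 0, "claw": 1}
  ]
}}

```text
clock: 23.85
tool_pos: [0.6536, 0.1181, 0.1082]
ee_rot: [2.286, -2.155, 0.0]
wrist_force: [-0.1, -0.6, -0.6]
gripper_width: 0.0537
grasp_force: 20.0
```

```bash
python3 -c "
from st import *
for i in range(2): env.camera('side'); report()"; python3 go.py -u 0 -.0018 0 0 228 240 250 255 260 262.8 265 268
```

```text
t 23.9 tcp [0.6536 0.1181 0.1083] yaw -86.63 tilt [ 0. -0.] bore s 227.8 left err -0.9 ang err -0.03 | F ax,left,z -0.35 0.32 -0.72 Mom ax,left,z [ 0.045 -0.071  0.055] w 0.0538
t 23.95 tcp [0.6536 0.1182 0.1082] yaw -86.62 tilt [-0.     -0.0001] bore s 227.8 left err -0.87 ang err -0.02 | F ax,left,z -0.46 0.09 -0.53 Mom ax,left,z [ 0.066 -0.039 -0.104] w 0.0541
t 23.95 tcp [0.6536 0.1182 0.1082] yaw -86.62 tilt [-0.     -0.0001] bore s 227.8 left err -0.87 ang err -0.02 | F ax,left,z -0.46 0.09 -0.53 Mom ax,left,z [ 0.066 -0.039 -0.104] w 0.0541
meas-cmd mouthward -0.24 left 0.01 z -0.28 mm yaw -0.02
s 228.0 tx 0.0000 ty 0.0009 tz 0.0000 az -0.00
s 240.0 tx -0.0120 ty 0.0009 tz 0.0000 az -0.00
s 250.0 tx -0.0220 ty 0.0009 tz 0.0000 az -0.00
s 255.0 tx -0.0270 ty 0.0009 tz 0.0000 az -0.00
s 260.0 tx -0.0320 ty 0.0009 tz 0.0000 az -0.00
s 262.8 tx -0.0348 ty 0.0009 tz 0.0000 az -0.00
s 265.0 tx -0.0370 ty 0.0009 tz 0.0000 az -0.00
s 268.0 tx -0.0400 ty 0.0009 tz 0.0000 az -0.00
```

Centred on the last straight. Next I advance towards the ring.

Request:
{"op": "carry_out", "data": {
  "deltas": [
    {"tx": 0, "ty": 0.0009, "tz": 0, "ax": 0, "ay": 0, "az": 0, "claw": 1},
    {"tx": -0.003, "ty": 0.0009, "tz": 0, "ax": 0, "ay": 0, "az": 0, "claw": 1},
    {"tx": -0.006, "ty": 0.0009, "tz": 0, "ax": 0, "ay": 0, "az": 0, "claw": 1},
    {"tx": -0.009, "ty": 0.0009, "tz": 0, "ax": 0, "ay": 0, "az": 0, "claw": 1},
    {"tx": -0.012, "ty": 0.0009, "tz": 0, "ax": 0, "ay": 0, "az": 0, "claw": 1},
    {"tx": -0.014, "ty": 0.0009, "tz": 0, "ax": 0, "ay": 0, "az": 0, "claw": 1},
    {"tx": -0.016, "ty": 0.0009, "tz": 0, "ax": 0, "ay": 0, "az": 0, "claw": 1},
    {"tx": -0.018, "ty": 0.0009, "tz": 0, "ax": 0, "ay": 0, "az": 0, "claw": 1},
    {"tx": -0.02, "ty": 0.0009, "tz": 0, "ax": 0, "ay": 0, "az": 0, "claw": 1},
    {"tx": -0.021, "ty": 0.0009, "tz": 0, "ax": 0, "ay": 0, "az": 0, "claw": 1},
    {"tx": -0.022, "ty": 0.0009, "tz": 0, "ax": 0, "ay": 0, "az": 0, "claw": 1},
    {"tx": -0.023, "ty": 0.0009, "tz": 0, "ax": 0, "ay": 0, "az": 0, "claw": 1}
  ]
}}

```text
clock: 25.15
tool_pos: [0.6513, 0.1412, 0.1082]
ee_rot: [2.286, -2.155, -0.0]
wrist_force: [-0.9, -0.2, -0.9]
gripper_width: 0.0537
grasp_force: 20.0
```

```bash
python3 go.py -u -.023 .0009 0 0 262.8; python3 - <<'E'
from h import *
k=K("top"); im=env.camera("top"); u,v=proj(k,[[.65,.16,.105]])[0].astype(int)
cv2.imwrite("pics/t2.png",cv2.resize(im[v-40:v+40,u-50:u+50],None,fx=6,fy=6,interpolation=2))
E
```

```text
t 25.15 tcp [0.6513 0.1412 0.1082] yaw -86.63 tilt [-0.0001 -0.    ] bore s 250.9 left err 0.05 ang err -0.03 | F ax,left,z -0.17 0.87 -0.89 Mom ax,left,z [-0.111 -0.066 -0.031] w 0.0537
meas-cmd mouthward -0.14 left 0.03 z -0.27 mm yaw -0.03
s 262.8 tx -0.0118 ty -0.0000 tz 0.0000 az -0.00
```

Now 1 mm per row until 5 mm short of the nominal stop, feeling for the ring.

Request:
{"op": "carry_out", "data": {
  "deltas": [
    {"tx": -0.001, "ty": 0, "tz": 0, "ax": 0, "ay": 0, "az": 0, "claw": 1},
    {"tx": -0.002, "ty": 0, "tz": 0, "ax": 0, "ay": 0, "az": 0, "claw": 1},
    {"tx": -0.003, "ty": 0, "tz": 0, "ax": 0, "ay": 0, "az": 0, "claw": 1},
    {"tx": -0.004, "ty": 0, "tz": 0, "ax": 0, "ay": 0, "az": 0, "claw": 1},
    {"tx": -0.005, "ty": 0, "tz": 0, "ax": 0, "ay": 0, "az": 0, "claw": 1},
    {"tx": -0.006, "ty": 0, "tz": 0, "ax": 0, "ay": 0, "az": 0, "claw": 1},
    {"tx": -0.007, "ty": 0, "tz": 0, "ax": 0, "ay": 0, "az": 0, "claw": 1}
  ]
}}

```text
clock: 25.9
tool_pos: [0.6509, 0.1471, 0.1082]
ee_rot: [2.285, -2.153, 0.001]
wrist_force: [0.8, -5.4, -0.6]
gripper_width: 0.0536
grasp_force: 20.0
```

```bash
python3 go.py -u -.007 0 0 0 262.8
```

```text
t 25.9 tcp [0.6509 0.1471 0.1082] yaw -86.61 tilt [-0.0006 -0.0019] bore s 256.8 left err 0.08 ang err -0.01 | F ax,left,z -5.48 -0.44 -0.62 Mom ax,left,z [-0.342  1.308  0.089] w 0.0536
meas-cmd mouthward -1.21 left 0.06 z -0.25 mm yaw -0.01
s 262.8 tx -0.0048 ty -0.0000 tz 0.0000 az -0.00
```

Request:
{"op": "carry_out", "data": {
  "deltas": [
    {"tx": -0.001, "ty": 0, "tz": 0, "ax": 0, "ay": 0, "az": 0, "claw": 1},
    {"tx": -0.002, "ty": 0, "tz": 0, "ax": 0, "ay": 0, "az": 0, "claw": 1}
  ]
}}

```text
clock: 26.1
tool_pos: [0.6508, 0.1488, 0.1083]
ee_rot: [2.284, -2.154, 0.001]
wrist_force: [1.0, -5.3, -0.8]
gripper_width: 0.0537
grasp_force: 20.0
```

```bash
python3 go.py -u -.002 0 0 0 262.8
```

```text
t 26.1 tcp [0.6508 0.1488 0.1083] yaw -86.63 tilt [-0.0006 -0.0018] bore s 258.6 left err 0.07 ang err -0.03 | F ax,left,z -5.33 -0.71 -0.75 Mom ax,left,z [-0.279  1.327  0.043] w 0.0537
meas-cmd mouthward -1.49 left 0.05 z -0.23 mm yaw -0.03
s 262.8 tx -0.0028 ty -0.0000 tz 0.0000 az -0.00
```

The ring is moving at about 5 N. Continuing in small steps until the stop is felt.

Request:
{"op": "carry_out", "data": {
  "deltas": [
    {"tx": -0.001, "ty": 0, "tz": 0, "ax": 0, "ay": 0, "az": 0, "claw": 1},
    {"tx": -0.002, "ty": 0, "tz": 0, "ax": 0, "ay": 0, "az": 0, "claw": 1},
    {"tx": -0.003, "ty": 0, "tz": 0, "ax": 0, "ay": 0, "az": 0, "claw": 1}
  ]
}}

```text
clock: 26.4
tool_pos: [0.6506, 0.1517, 0.1082]
ee_rot: [2.284, -2.154, 0.001]
wrist_force: [1.6, -4.7, -1.2]
gripper_width: 0.0538
grasp_force: 20.0
```

```bash
python3 go.py -u -.003 0 0 0 262.8
```

```text
t 26.4 tcp [0.6506 0.1517 0.1082] yaw -86.64 tilt [-0.0007 -0.0019] bore s 261.5 left err 0.11 ang err -0.04 | F ax,left,z -4.82 -1.34 -1.24 Mom ax,left,z [-0.256  1.402  0.094] w 0.0538
meas-cmd mouthward -1.56 left 0.09 z -0.26 mm yaw -0.04
s 262.8 tx 0.0002 ty -0.0000 tz 0.0000 az -0.00
```

Request:
{"op": "carry_out", "data": {
  "deltas": [
    {"tx": -0.0005, "ty": 0, "tz": 0, "ax": 0, "ay": 0, "az": 0, "claw": 1},
    {"tx": -0.001, "ty": 0, "tz": 0, "ax": 0, "ay": 0, "az": 0, "claw": 1}
  ]
}}

```text
clock: 26.6
tool_pos: [0.6505, 0.1528, 0.1082]
ee_rot: [2.284, -2.154, 0.001]
wrist_force: [0.3, -4.9, -1.0]
gripper_width: 0.0539
grasp_force: 20.0
```

```bash
python3 go.py -u -.001 0 0 0 262.8
```

```text
t 26.6 tcp [0.6505 0.1528 0.1082] yaw -86.64 tilt [-0.0007 -0.0017] bore s 262.6 left err 0.11 ang err -0.04 | F ax,left,z -4.91 0.01 -0.99 Mom ax,left,z [-0.242  1.365  0.053] w 0.0539
meas-cmd mouthward -1.45 left 0.09 z -0.26 mm yaw -0.04
s 262.8 tx 0.0012 ty -0.0000 tz 0.0000 az -0.00
```

Request:
{"op": "carry_out", "data": {
  "deltas": [
    {"tx": -0.0004, "ty": 0, "tz": 0, "ax": 0, "ay": 0, "az": 0, "claw": 1},
    {"tx": -0.0008, "ty": 0, "tz": 0, "ax": 0, "ay": 0, "az": 0, "claw": 1},
    {"tx": -0.0008, "ty": 0, "tz": 0, "ax": 0, "ay": 0, "az": 0, "claw": 1}
  ]
}}

```text
clock: 26.9
tool_pos: [0.6505, 0.1537, 0.1082]
ee_rot: [2.284, -2.154, 0.001]
wrist_force: [1.4, -4.5, 0.2]
gripper_width: 0.0538
grasp_force: 20.0
```

```bash
python3 go.py -u -.0008 0 0 0 262.8
```

```text
t 26.9 tcp [0.6505 0.1537 0.1082] yaw -86.63 tilt [-0.0007 -0.0017] bore s 263.4 left err 0.14 ang err -0.03 | F ax,left,z -4.59 -1.13 0.17 Mom ax,left,z [-0.262  1.305  0.098] w 0.0538
meas-cmd mouthward -1.40 left 0.11 z -0.27 mm yaw -0.03
s 262.8 tx 0.0020 ty -0.0000 tz 0.0000 az -0.00
```

Request:
{"op": "carry_out", "data": {
  "deltas": [
    {"tx": -0.0004, "ty": 0, "tz": 0, "ax": 0, "ay": 0, "az": 0, "claw": 1},
    {"tx": -0.0008, "ty": 0, "tz": 0, "ax": 0, "ay": 0, "az": 0, "claw": 1},
    {"tx": -0.0008, "ty": 0, "tz": 0, "ax": 0, "ay": 0, "az": 0, "claw": 1}
  ]
}}

```text
clock: 27.2
tool_pos: [0.6505, 0.1537, 0.1082]
ee_rot: [2.284, -2.153, 0.002]
wrist_force: [1.3, -7.3, -0.7]
gripper_width: 0.0536
grasp_force: 20.0
```

```bash
python3 go.py -u -.0008 0 0 0 262.8
```

```text
t 27.2 tcp [0.6505 0.1537 0.1082] yaw -86.63 tilt [-0.001  -0.0027] bore s 263.5 left err 0.12 ang err -0.03 | F ax,left,z -7.37 -0.82 -0.68 Mom ax,left,z [-0.487  1.947  0.115] w 0.0536
meas-cmd mouthward -2.14 left 0.10 z -0.27 mm yaw -0.03
s 262.8 tx 0.0028 ty -0.0000 tz 0.0000 az -0.00
```

The nut has stopped: zero advance while the force rose to 7.4 N, at the expected position. Next I relieve the push, then let go.

Request:
{"op": "carry_out", "data": {
  "deltas": [
    {"tx": 0.0008, "ty": 0, "tz": 0, "ax": 0, "ay": 0, "az": 0, "claw": 1},
    {"tx": 0.0014, "ty": 0, "tz": 0, "ax": 0, "ay": 0, "az": 0, "claw": 1},
    {"tx": 0.0014, "ty": 0, "tz": 0, "ax": 0, "ay": 0, "az": 0, "claw": 1}
  ]
}}

```text
clock: 27.5
tool_pos: [0.6505, 0.1537, 0.1082]
ee_rot: [2.285, -2.154, 0.0]
wrist_force: [0.7, -4.6, -1.3]
gripper_width: 0.0539
grasp_force: 20.0
```

```bash
python3 go.py -u .0014 0 0 0 262.8
```

```text
t 27.5 tcp [0.6505 0.1537 0.1082] yaw -86.63 tilt [-0.0004 -0.0008] bore s 263.5 left err 0.1 ang err -0.03 | F ax,left,z -4.67 -0.39 -1.33 Mom ax,left,z [-0.283  1.451  0.102] w 0.0539
meas-cmd mouthward -0.77 left 0.08 z -0.28 mm yaw -0.03
s 262.8 tx 0.0014 ty -0.0000 tz 0.0000 az -0.00
```

Request:
{"op": "carry_out", "data": {
  "deltas": [
    {"tx": 0.0007, "ty": 0, "tz": 0, "ax": 0, "ay": 0, "az": 0, "claw": 1},
    {"tx": 0.0007, "ty": 0, "tz": 0, "ax": 0, "ay": 0, "az": 0, "claw": 1},
    {"tx": 0.0007, "ty": 0, "tz": 0.0005, "ax": 0, "ay": 0, "az": 0, "claw": 1},
    {"tx": 0.0007, "ty": 0, "tz": 0.0008, "ax": 0, "ay": 0, "az": 0, "claw": 1},
    {"tx": 0.0007, "ty": 0, "tz": 0.0008, "ax": 0, "ay": 0, "az": 0, "claw": 1}
  ],
  "grip_force": 10
}}

```text
clock: 28.0
tool_pos: [0.6505, 0.1537, 0.1076]
ee_rot: [-2.286, 2.155, -0.0]
wrist_force: [0.0, -4.2, 0.3]
gripper_width: 0.0539
grasp_force: 10.0
```

```bash
python3 go.py -u .0007 0 .0008 0 262.8
```

```text
t 28.0 tcp [0.6505 0.1537 0.1076] yaw 273.39 tilt [ 0.0001 -0.0001] bore s 263.4 left err 0.05 ang err -0.01 | F ax,left,z -4.21 0.23 0.29 Mom ax,left,z [-0.038  0.944  0.046] w 0.0539
meas-cmd mouthward -0.11 left 0.03 z -0.09 mm yaw -0.01
s 262.8 tx 0.0007 ty -0.0000 tz -0.0008 az -0.00
```

Request:
{"op": "carry_out", "data": {
  "deltas": [
    {"tx": 0, "ty": 0, "tz": 0, "ax": 0, "ay": 0, "az": 0, "claw": -0.6},
    {"tx": 0, "ty": 0, "tz": 0, "ax": 0, "ay": 0, "az": 0, "claw": -0.6},
    {"tx": 0, "ty": 0, "tz": 0, "ax": 0, "ay": 0, "az": 0, "claw": -0.6},
    {"tx": 0, "ty": 0, "tz": 0, "ax": 0, "ay": 0, "az": 0, "claw": -0.6},
    {"tx": 0, "ty": 0, "tz": 0, "ax": 0, "ay": 0, "az": 0, "claw": -0.6}
  ]
}}

```text
clock: 28.5
tool_pos: [0.6506, 0.1539, 0.1075]
ee_rot: [-2.286, 2.155, 0.0]
wrist_force: [0.5, 0.6, 0.6]
gripper_width: 0.0695
grasp_force: 0.0
```

```bash
python3 go.py
```

```text
t 28.5 tcp [0.6506 0.1539 0.1075] yaw 273.39 tilt [0.0002 0.0003] bore s 263.7 left err -0.02 ang err -0.01 | F ax,left,z 0.52 -0.5 0.57 Mom ax,left,z [-0.037 -0.059  0.001] w 0.0695
meas-cmd mouthward 0.13 left -0.04 z -0.23 mm yaw -0.01
```

Request:
{"op": "carry_out", "data": {
  "deltas": [
    {"tx": 0, "ty": 0, "tz": -0.02, "ax": 0, "ay": 0, "az": 0, "claw": -0.6},
    {"tx": 0, "ty": 0, "tz": -0.05, "ax": 0, "ay": 0, "az": 0, "claw": -0.6},
    {"tx": 0, "ty": 0, "tz": -0.09, "ax": 0, "ay": 0, "az": 0, "claw": -0.6},
    {"tx": 0.03, "ty": 0, "tz": -0.13, "ax": 0, "ay": 0, "az": 0, "claw": -0.6},
    {"tx": 0.06, "ty": 0, "tz": -0.13, "ax": 0, "ay": 0, "az": 0, "claw": -0.6},
    {"tx": 0.06, "ty": 0, "tz": -0.13, "ax": 0, "ay": 0, "az": 0, "claw": -0.6},
    {"tx": 0.06, "ty": 0, "tz": -0.13, "ax": 0, "ay": 0, "az": 0, "claw": -0.6}
  ]
}}

```text
clock: 29.2
tool_pos: [0.6538, 0.0932, 0.2373]
ee_rot: [-2.284, 2.157, 0.001]
wrist_force: [0.4, 0.5, 0.1]
gripper_width: 0.0697
grasp_force: 0.0
```

```bash
python3 - <<'E'
from st import *
report(); kw=K("wrist"); im=env.camera("wrist")
for t in ["nut","nut_mouth","thread"]:
    for x in env.pinpoint(t,"wrist")[:2]: print(t,np.round(x["at"],1),round(x["score"],2),(Rm.T@(plane(kw,[x["at"][::-1]],.105)[0][:2]-M)*1000).round(1))
u,v=proj(kw,[[*(Rm@[0,-.015]+M),.105]])[0].astype(int); print(u,v)
y0,x0=max(v-90,0),max(u-120,0); cv2.imwrite("pics/f1.png",cv2.resize(im[y0:v+90,x0:u+120],None,fx=3,fy=3,interpolation=2))
E
```

```text
t 29.2 tcp [0.6538 0.0932 0.2373] yaw 273.3 tilt [-0.0004  0.0004] bore s 202.9 left err -0.28 ang err 4.82 | F ax,left,z 0.46 -0.38 0.07 Mom ax,left,z [ 0.029 -0.153 -0.025] w 0.0697
nut [312.4 317.9] 0.69 [  0.6 -17.5]
nut [240.5 317.3] 0.4 [  1.  -73.3]
318 315
```

View pics/f1.png

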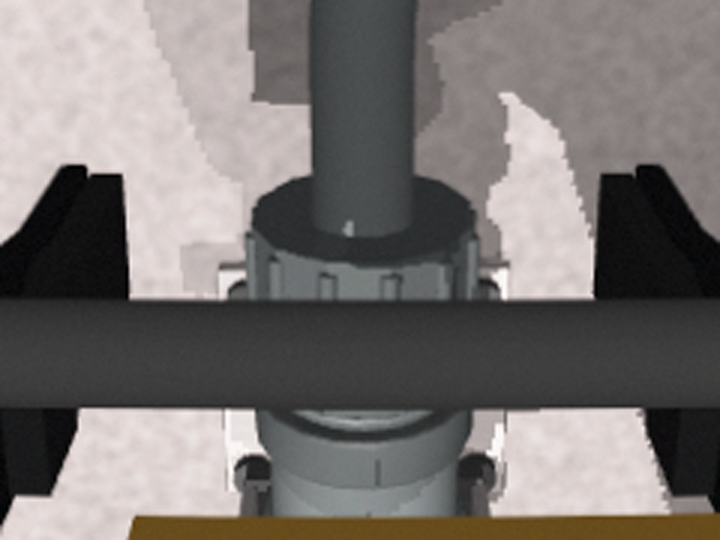

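The nut sits square on the pipe against the valve, but the gripper's rail hides the joint at about rows 300–405 of the crop. I'll take one clear look from nearer the valve and measure numerically.

Request:
{"op": "carry_out", "data": {
  "deltas": [
    {"tx": -0.05, "ty": 0, "tz": -0.01, "ax": 0, "ay": 0, "az": 0, "claw": -0.6},
    {"tx": -0.1, "ty": 0, "tz": -0.02, "ax": 0, "ay": 0, "az": 0, "claw": -0.6},
    {"tx": -0.13, "ty": 0, "tz": -0.02, "ax": 0, "ay": 0, "az": 0, "claw": -0.6},
    {"tx": -0.13, "ty": 0, "tz": -0.02, "ax": 0, "ay": 0, "az": 0, "claw": -0.6},
    {"tx": -0.13, "ty": 0, "tz": -0.02, "ax": 0, "ay": 0, "az": 0, "claw": -0.6},
    {"tx": -0.13, "ty": 0, "tz": -0.02, "ax": 0, "ay": 0, "az": 0, "claw": -0.6}
  ]
}}

```text
clock: 30.0
tool_pos: [0.6462, 0.223, 0.2569]
ee_rot: [2.285, -2.154, -0.0]
wrist_force: [-0.0, -0.6, 0.0]
gripper_width: 0.0698
grasp_force: 0.0
```

```bash
cat > fin.py <<'E'
from st import *
from scipy.optimize import minimize
from scipy.ndimage import map_coordinates
p,Y,s=report(); kw=K("wrist"); im=env.camera("wrist"); cv2.imwrite("pics/f2.png",im)
for t in ["nut","nut_mouth","thread","grab_ring"]:
    for x in env.pinpoint(t,"wrist")[:2]: print(t,np.round(x["at"],1),round(x["score"],2),(Rm.T@(plane(kw,[x["at"][::-1]],.105)[0][:2]-M)*1000).round(1))
r=env.trace("nut","wrist"); print([(x["score"],x["extent"]) for x in r]); g=env.trace("grab_ring","wrist"); print("ring",[(x["score"],x["extent"]) for x in g])
m=r[0]["region"].astype(np.uint8)
sd=cv2.distanceTransform(m,2,5)-cv2.distanceTransform(1-m,2,5); sd=np.where(sd>0,sd-.5,sd+.5).astype(float)
a=np.arange(12)*np.pi/6+np.pi/12; ra=.027/np.cos(np.pi/12); B=np.array([[sx*.015,ra*np.sin(t),ra*np.cos(t)] for sx in (-1,1) for t in a])
def cost(q): # manifold x,y mm, yaw deg(about z), pitch deg
    P=Ro.from_euler("ZY",[90+3.4+q[2],q[3]],degrees=True).apply(B)+[*(Rm@(q[:2]/1e3)+M),.104]
    h=cv2.convexHull(proj(kw,P).astype(np.float32))[:,0]; nx=np.roll(h,-1,0)
    e=np.concatenate([h+(nx-h)*t for t in np.linspace(0,1,15,endpoint=False)]); w=np.tile(np.linalg.norm(nx-h,axis=1),15)
    return (w*map_coordinates(sd,[e[:,1],e[:,0]],order=1)**2).sum()/w.sum()+.02*q[3]**2/9
b=minimize(cost,[0,-15,0,0],method="Nelder-Mead",options=dict(initial_simplex=np.array([0,-15,0,0.])+np.r_[np.zeros((1,4)),np.diag([3,3,5,4.])]))
print("nut centre x,y (home 0,-15) yaw pitch",b.x.round(2),"cost",b.fun)
q=proj(kw,[[*(Rm@[0,y/1e3]+M),.105+.0185] for y in range(-40,10,2)]); print("white-ness along top line y -40..8:",[int(im[int(v),int(u)].mean()) for u,v in q])
E
python3 fin.py
```

```text
t 30.0 tcp [0.6462 0.223  0.2569] yaw -86.63 tilt [-0.001  -0.0008] bore s 330.0 left err 0.23 ang err -0.03 | F ax,left,z -0.61 0.05 0.03 Mom ax,left,z [-0.076 -0.063 -0.014] w 0.0698
nut [135.8 320.5] 0.64 [ -1.2 -15. ]
nut_mouth [156.7 314.2] 0.64 [ 3.3 -0.3]Traceback (most recent call last):
  File "fin.py", line 6, in <module>
    for x in env.pinpoint(t,"wrist")[:2]: print(t,np.round(x["at"],1),round(x["score"],2),(Rm.T@(plane(kw,[x["at"][::-1]],.105)[0][:2]-M)*1000).round(1))
             ~~~~~~~~~~~~^^^^^^^^^^^
ValueError: it knows: bend_end, bend_start, bent_pipe, manifold, nut, nut_mouth, pipe_end, spare_valve, tee, thread, wide_nut
```

```bash
sed -i 's/,"grab_ring"\]/]/; s/; g=env.trace.*$//' fin.py; python3 fin.py
```

```text
t 30.2 tcp [0.6466 0.2224 0.2575] yaw -86.7 tilt [-0.0001 -0.0001] bore s 330.0 left err -0.07 ang err -0.1 | F ax,left,z 0.03 0.3 0.02 Mom ax,left,z [-0.056 -0.069 -0.016] w 0.0696
nut [136.5 321.8] 0.57 [ -1.8 -15. ]
nut_mouth [159.1 314.7] 0.6 [3.3 0.9]
thread [156.9 317.9] 0.74 [ 1.  -0.7]
[(0.88, [278.8, 114.5, 82.1, 48.6])]
nut centre x,y (home 0,-15) yaw pitch [  0.4  -15.69   0.64   1.89] cost 1.2231497260443749
white-ness along top line y -40..8: [222, 221, 221, 205, 197, 197, 181, 182, 178, 180, 178, 176, 177, 176, 175, 174, 174, 173, 173, 172, 169, 161, 134, 127, 164]
```

The nut measures home and square to within the camera error (centre at about −15.7 mm against −15, yaw 0.6°). The stop was also felt, and the robot is clear.

```bash
python3 -c "
from bench import env
print(env.close_job())"
```

```text
the job is handed in; nothing more can be done
None
```

The job is handed in at about 30 s: the smaller nut is on the pipe, the grab ring is pushed in, and the nut's mouth stopped against the valve's thread at about 7 N. By camera it sits square to about 2°, and the robot is clear of it; I never saw the mouth-to-thread joint directly, and the result of the judging was not shown.

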